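# Change over the badge plates in the engraving machine

## Task

Slide the clear guard of the engraving machine fully back, take out every engraved plate that sits in its dovetail docks (press the dock's sprung catch so that the plate springs out a little, then draw it out towards the front) and lay each one flat in the low wooden tray. Slide every new plate waiting on the cork mat into a dock of its own, from the front, until it is fully home and its catch has clicked up behind it. When all plates are changed, slide the guard fully shut, and leave the other tools on the bench where they are.

Things in the scene. Friction and masses are not known exactly. Their poses are not given: they have to be found in the camera images.
- machine: Engraving machine, fixed. Origin on the bench under its middle, below the tails of plates that are home; x is the way plates are pushed in (away from the robot), z up. Two docks, side by side; plates go in level, from the front only. Deck (dock floors) 25 mm above the bench and 264 mm wide; apron in front 10 mm high, ending 68 mm before the origin
- guard (a joint): The clear guard over the docks (a top pane and two sides, open in front; 177 mm long, 258 mm wide, top 96 mm above the bench). It slides level along the machine's x on its track. 0 = fully shut (towards the robot), 0.17 m = fully open (pushed back, away from the robot). It stays where left; about 2 N moves it
- guard_grip (a point): Grip point of the guard's upright black handle, near the guard's front top edge: 14 mm thick along the machine's x, 80 mm wide along its y, from 96 to 132 mm above the bench; the point is 120 mm above the bench. Pinch it from above. It moves with the guard
- dock0_home (a point): Right-hand dock (smaller y): where a plate's own point lies when it is fully home, 54 mm above the bench; axes as the machine's. Rails with overhanging lips (tops 38 mm above the bench) hold the plate with 1.7 mm play each side, 2.3 mm above. Rails begin 53 mm before this point, their flared mouth 82 mm before it: put the plate level 120 mm before the point, slide it in along x
- dock1_home (a point): The same point of the left-hand dock, 110 mm away. In either dock, sliding in takes about 10 N (the plate presses the catch down and a spring bolt back); push 2 to 3 mm past home (a stop follows), the catch clicks up behind the tail, and on release the bolt pushes the plate back against the catch, home
- catch0_pad (a point): Press point on the ridged steel pad (40 x 40 mm) of the right-hand dock's sprung catch, low in front of the dock: 78 mm before dock0_home, 24 mm above the bench. Pressed straight down 7 to 8 mm (about 10 N), its nose (5 mm above the dock floor, behind the plate's tail) sinks and a spring bolt drives the plate 14 mm out over the nose, where it stays till drawn out; its tail is then 24 mm from here
- catch1_pad (a point): The same point on the left-hand dock's catch, in front of dock1_home
- catch0 (a joint): Right-hand catch: 0 = up (latched or dock empty), grows as it is pressed down, up to 0.008 m. 2 to 5 mm down while a plate lies over its nose
- catch1 (a joint): Left-hand catch, likewise
- done1_grip (a point): An engraved plate, at the start latched in the right-hand dock: 80 x 64 mm aluminium plate 6 mm thick with a wooden block (50 mm along its length, 36 mm wide, from 6 to 58 mm above the underside) on its middle, held across the 36 mm, and a thin brass disc on top; about 0.16 kg. The point is on the middle axis, 29 mm above the underside; x along the 80 mm, z up. Same either way round
- done2_grip (a point): A second engraved plate, just like done1, at the start latched in the left-hand dock
- new1_grip (a point): A new plate, at the start on the cork mat (may be absent): of the same form, sizes and point as done1, with a plain brass disc
- new2_grip (a point): A second new plate, just like new1. It may be absent; at least one of the two is there
- tray_in (a point): Centre of the inner floor of the low wooden tray for engraved plates: floor 6 mm above the bench, inside 268 mm along its x and 128 mm along its y, walls 20 mm high above the bench. Room for two plates flat on the floor, one 62 mm either side of this point along x
- mat: The flat cork mat, 300 mm along its x by 150 mm along its y, 4 mm thick, fixed to the bench; origin at the centre of its underside. The mat and the tray lie on opposite sides of the machine, which is which varies
Things that resemble listed ones, but are neither listed nor needed, are in the scene too. What is shaped like the part that bears new2_grip but green or red is not meant. Leave any green look-alike of the part that bears new1_grip alone.

How it is judged:
On the way, in this order (a step that is already met when the one before it is completed fails the run):
1. the guard is slid fully back (value of joint guard above 0.155 m), for 0.2 s.
2. with the guard still back, every engraved plate lies flat in the tray and every new plate is home in a dock with its catch up (x of done1_grip in the frame of tray_in between -0.115 and 0.115 m and y of done1_grip in the frame of tray_in between -0.05 and 0.05 m and z of done1_grip in the frame of tray_in between 0.022 and 0.036 m and angle between each of done1_grip, done2_grip's own z axis and vertical below 0.12 rad and x of done2_grip in the frame of tray_in between -0.115 and 0.115 m and y of done2_grip in the frame of tray_in between -0.05 and 0.05 m and z of done2_grip in the frame of tray_in between 0.022 and 0.036 m and ((distance between new1_grip and dock0_home below 0.006 m and angle between the x axis of new1_grip and the x axis of dock0_home, either way round below 0.08 rad and value of joint catch0 below 0.0012 m) or (distance between new1_grip and dock1_home below 0.006 m and angle between the x axis of new1_grip and the x axis of dock1_home, either way round below 0.08 rad and value of joint catch1 below 0.0012 m)) and ((distance between new2_grip and dock0_home below 0.006 m and angle between the x axis of new2_grip and the x axis of dock0_home, either way round below 0.08 rad and value of joint catch0 below 0.0012 m) or (distance between new2_grip and dock1_home below 0.006 m and angle between the x axis of new2_grip and the x axis of dock1_home, either way round below 0.08 rad and value of joint catch1 below 0.0012 m)) and value of joint guard above 0.1 m), for 0.2 s.
At the end, for the whole second after the job is handed in: The guard is shut (within 8 mm); each engraved plate lies flat in the tray, at rest; each new plate is home in a dock (its point within 6 mm of the dock's, square within 0.08 rad) with the catch up behind it (within 1.2 mm) (x of done1_grip in the frame of tray_in between -0.115 and 0.115 m and y of done1_grip in the frame of tray_in between -0.05 and 0.05 m and z of done1_grip in the frame of tray_in between 0.022 and 0.036 m and angle between each of done1_grip, done2_grip's own z axis and vertical below 0.12 rad and x of done2_grip in the frame of tray_in between -0.115 and 0.115 m and y of done2_grip in the frame of tray_in between -0.05 and 0.05 m and z of done2_grip in the frame of tray_in between 0.022 and 0.036 m and ((distance between new1_grip and dock0_home below 0.006 m and angle between the x axis of new1_grip and the x axis of dock0_home, either way round below 0.08 rad and value of joint catch0 below 0.0012 m) or (distance between new1_grip and dock1_home below 0.006 m and angle between the x axis of new1_grip and the x axis of dock1_home, either way round below 0.08 rad and value of joint catch1 below 0.0012 m)) and ((distance between new2_grip and dock0_home below 0.006 m and angle between the x axis of new2_grip and the x axis of dock0_home, either way round below 0.08 rad and value of joint catch0 below 0.0012 m) or (distance between new2_grip and dock1_home below 0.006 m and angle between the x axis of new2_grip and the x axis of dock1_home, either way round below 0.08 rad and value of joint catch1 below 0.0012 m)) and value of joint guard below 0.008 m and value of joint each of catch0, catch1 below 0.0012 m and linear speed of each of done1, done2, new1, new2 below 0.02 m/s); the robot touches nothing.
It fails at once if another tool or container on the bench is knocked more than 40 mm away (distance of any of graver, hammer, mandrel, jar, ring_box, ring_clamp from where it was at the start of the episode above 0.04 m).
Of new1, new2 only 1 to 2 are there at a start; the rules pass over those that are not, and their reading is None.
At some moment in a run one of new1, new2 may be knocked a few centimetres aside while the robot is not near it.
Once in a run the grip may slacken for a moment while it holds something.
It also fails if it takes over 210 s, if anything falls off the work surface, if the arm or the gripper's body presses on something with over 40 N, if the wrist force passes 120 N, or if a joint passes its speed limit or range.

## Robot

A 6-joint arm with a two-finger parallel gripper is mounted at the origin on the work surface. World frame = base frame: x ahead of the robot, y to its left, z up, the work surface at z = 0. Lengths are in m, angles in rad, forces in N, time in s.
With the tool pointing down it reaches from about 0.3 to 0.875 m from the base axis. Payload 6.4 kg.
Tool frame: the origin (TCP) lies midway between the tips of the shut fingers; the grasp point (between the pads) lies 19 mm behind it; z points along the fingers, y is the line along which they close (so a half turn about z gives the same grasp; the last joint's range is limited). The gripper opens to 88 mm and grips with 3 to 60 N. Pads are 18 mm wide; open, the fingers measure 123 mm over their backs; the gripper's body (75 mm by 187 mm) begins 45 mm behind the grasp point.
Start: joints at [0.965, 0.181, 1.607, -0, 1.354, -0.206], TCP at [0.224, 0.53, 0.203] pointing down, gripper open.
Joint ranges: [-2.99, 2.99], [-0.89, 2.07], [0.3, 2.58], [-1.14, 4.28], [0, 2.63], [-3.12, 3.12]. Speed limits (rad/s): [2.57, 2.57, 3.01, 3.14, 3.14, 3.14].

## Interface

Orientations are given as [roll, pitch, yaw] about the fixed x, y, z axes, in that order (R = Rz(yaw) Ry(pitch) Rx(roll)).
In Python, from rig import r gives the robot as it stands. The module is installed in compiled form; this text tells all that it offers.
- The arm moves only by the shell command python3 -m inch 'ROWS' [FORCE]. ROWS is JSON, a list of rows, each a list of 5 numbers: the opening, from 0 (shut) to 1 (fully open), then the shift along the tool's x, y, z as a fraction of full scale, then the turn about the tool's z as a fraction of full scale. A call has 1 to 12 rows; each row shifts and turns the commanded pose from where the row before left it, along the tool's axes as they then stand; what a row does not reach is not made up. Full scale, the value 1, is 0.03 m for a shift and 0.1 rad for a turn. A row lasts 1/8 s, in which the tool goes at most 62.5 mm and 10.7 degrees, less where a joint would pass 70% of its speed; a pose out of reach is approached as far as the arm can. A call with a number of a shift or a turn outside -1 to 1 is refused whole. A call with a gripper value outside its range is refused whole. The fingers move at their own pace and stop on an object; FORCE is the grip in N (left out, the last holds). Time passes only in rows, so rows that do not move let the fingers close. It gives the time, the measured TCP pose, the force, the opening and the grip force at its end, in the units of the state.
- r.get_obs(): the state, without advancing time (a new reading comes with each control period).
- r.read_camera(name): name is "scene" or "top" or "wrist"; returns the picture (480x640x3 uint8, blue, green, red); there is no depth.
- r.calibration(name): a dict with "fx", "fy", "cx", "cy" (pixels), "rvec" (rotation vector, rad) and "tvec" (3), from world to camera coordinates, as OpenCV has them. Camera axes: x right, y down, z forward; pixel columns grow to the right and rows downward; lengths in m; the calibration is good to about 2 mm. A picture is of the moment at which its call begins: read the wrist's pose just before it. calibration takes no time and is no camera call; for the wrist camera it gives the pose at the moment of the call.
- r.finish_job(): hands the job in; it is judged then, once.
The state is a dict: "t": time; "q": joint angles; "dq": joint speeds; "effort": joint torques, N m; "tcp_pos": TCP position; "eef_rot": TCP orientation; "contact_force": force on the tool from outside, world axes, zero at the start; "ft_torque": the same for the moment, N m; "finger_gap": finger opening in m; "gripper_force": force on a finger pad.
Only numpy, scipy, OpenCV 4.12 (cv2) and the standard library are available. Lean on these libraries where they do the work, as an engineer would, in place of code of your own. Each camera call takes 0.05 s, during which the arm holds its last target. There are 200 camera calls.

## Working session

There is one attempt and no reset: what is moved stays moved. The work goes in short steps, Python scripts to look and compute and a shell command to move; the robot and the scene stay as the last step left them, time stands still between calls to the robot, and variables do not carry over. Pictures are saved under pics/ and viewed, at most 14 in all, crops included, and the job is handed in when it is done.

```bash
mkdir -p pics; cat > h.py <<'E'
import numpy as np,cv2
from rig import r
def cal(n):
    c=r.calibration(n);K=np.array([[c['fx'],0,c['cx']],[0,c['fy'],c['cy']],[0,0,1]]);R=cv2.Rodrigues(np.array(c['rvec'],float))[0]
    return K,R,np.array(c['tvec'],float)
def ray(C,px,z):
    K,R,t=C;o=-R.T@t;d=R.T@np.linalg.inv(K)@np.array([px[0],px[1],1.]);return o+d*(z-o[2])/d[2]
def proj(C,p):
    K,R,t=C;q=K@(R@np.array(p,float)+t);return q[:2]/q[2]
E
python3 - <<'E'
from h import *
for n in('scene','top'):
    cv2.imwrite(f'pics/{n}0.png',r.read_camera(n));C=cal(n);print(n,C[0][0,0],-C[1].T@C[2])
o=r.get_obs();print({k:np.round(v,3) for k,v in o.items()})
E
```

```text
scene 561.5033603639731 [ 1.3271442  -0.52032612  1.34627272]
top 534.7085428137011 [ 0.28994417 -0.16430011  1.52863759]
{'t': np.float64(0.1), 'q': array([ 0.965,  0.181,  1.608, -0.   ,  1.354, -0.206]), 'dq': array([-0.   , -0.   , -0.001, -0.001, -0.001, -0.   ]), 'effort': array([-0.0000e+00, -4.3482e+01, -3.4270e+01,  7.0000e-02,  3.4000e-02,
       -0.0000e+00]), 'tcp_pos': array([0.223, 0.529, 0.203]), 'eef_rot': array([-3.14 , -0.   ,  2.742]), 'contact_force': array([-0.696,  0.251,  0.056]), 'ft_torque': array([0.009, 0.01 , 0.013]), 'gripper_force': np.float64(0.0), 'finger_gap': np.float64(0.088)}
```

View pics/top0.png

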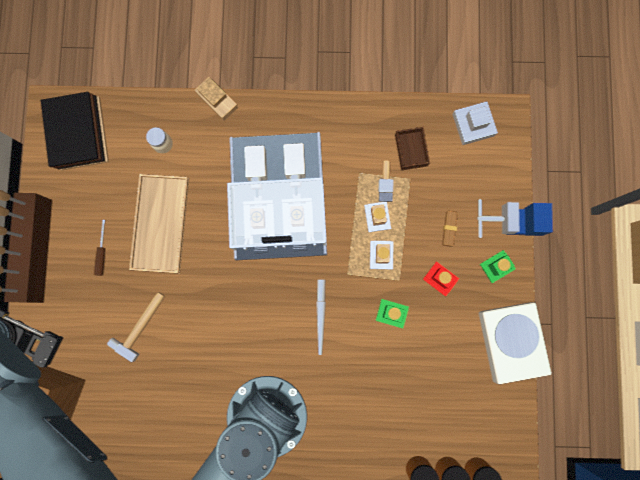

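View pics/scene0.png

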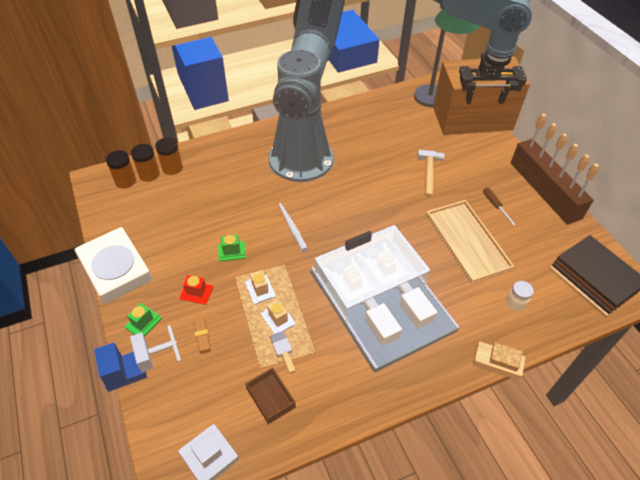

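Top view: machine around (278,195) with its handle at (277,239), tray at (158,223), and mat at (379,227) carrying two new plates at (377,216) and (382,254) plus a small tool at (386,188). Red and green look-alikes are off the mat.

```bash
python3 - <<'E'
from h import *
im=cv2.imread('pics/top0.png');C=cal('top')
print('down',proj(C,[.3,0,0]),proj(C,[.4,0,0]))
c=im[120:280,120:420];cv2.imwrite('pics/c1.png',cv2.resize(c,None,fx=2.6,fy=2.6,interpolation=cv2.INTER_CUBIC))
hsv=cv2.cvtColor(im,cv2.COLOR_BGR2HSV)
for p in[(277,239),(275,140),(232,150),(300,254),(377,210),(380,215),(158,220),(355,200),(382,250)]:print(p,im[p[1],p[0]],hsv[p[1],p[0]])
# handle
m=(hsv[...,2]<50).astype(np.uint8);m[:225]=0;m[250:]=0;m[:,:250]=0;m[:,310:]=0
n=np.argwhere(m)[:,::-1].astype(np.float32);print(cv2.minAreaRect(n),len(n))
E
```

```text
down [269.96380585 307.3592378 ] [271.12494834 272.2891796 ]
(277, 239) [48 45 50] [162  26  50]
(275, 140) [167 150 135] [106  49 167]
(232, 150) [200 181 169] [108  40 200]
(300, 254) [113  95  83] [108  68 113]
(377, 210) [ 99 178 216] [ 20 138 216]
(380, 215) [101 182 220] [ 20 138 220]
(158, 220) [144 186 219] [ 17  87 219]
(355, 200) [ 89 138 181] [ 16 130 181]
(382, 250) [ 98 179 215] [ 21 139 215]
((276.072998046875, 239.09515380859375), (4.988924980163574, 28.07101821899414), 86.18592071533203) 129
```

View pics/c1.png

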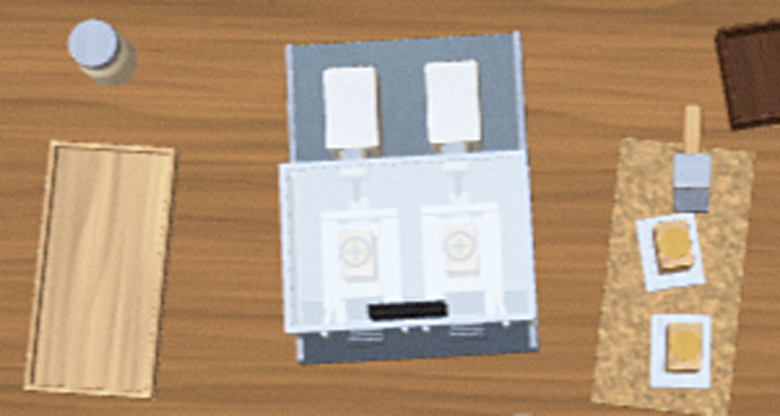

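Crop: guard handle between (368,312) and (447,308), machine turned about +3°, both new plates clear and roughly upright, tray empty.

```bash
python3 - <<'E'
from h import *
C=cal('top')
f=lambda x,y,z:ray(C,(120+x/2.6,120+y/2.6),z)
P={'handleL':(368,304,.132),'handleR':(447,300,.132),'hfL':(370,320,.132),'hfR':(447,315,.132),'backL':(287,45,.025),'backR':(519,32,.025),'frontL':(301,363,.01),'frontR':(537,350,.01),
'gBL':(279,165,.096),'gBR':(528,150,.096),'gFL':(287,332,.096),'gFR':(536,318,.096),
'disc1':(676,245,.062),'disc2':(685,346,.062),'p2a':(651,316,.01),'p2b':(710,315,.01),'p2c':(651,387,.01),'p2d':(710,388,.01),'p1a':(637,221,.01),'p1b':(692,213,.01),'p1c':(648,290,.01),'p1d':(705,280,.01),
't1':(52,143,.02),'t2':(176,149,.02),'t3':(26,388,.02),'t4':(153,397,.02),'tool':(690,185,.01),
'd0':(461,245,.083),'d1':(356,252,.083)}
for k,v in P.items():print(k,np.round(f(*v),3))
a=f(*P['handleL']);b=f(*P['handleR']);d=a-b;print('yaw handle',np.arctan2(-d[0],d[1]))
for u,v in(('backL','backR'),('frontL','frontR'),('gBL','gBR'),('t1','t2'),('t3','t4'),('d1','d0')):
    d=f(*P[u])-f(*P[v]);print(u,np.arctan2(-d[0],d[1]),np.linalg.norm(d))
E
```

```text
handleL [0.483 0.014 0.132]
handleR [ 0.489 -0.066  0.132]
hfL [0.467 0.012 0.132]
hfR [ 0.474 -0.066  0.132]
backL [0.789 0.129 0.025]
backR [ 0.808 -0.13   0.025]
frontL [0.433 0.101 0.01 ]
frontR [ 0.453 -0.158  0.01 ]
gBL [0.634 0.118 0.096]
gBR [ 0.656 -0.144  0.096]
gFL [0.457 0.102 0.096]
gFR [ 0.477 -0.156  0.096]
disc1 [ 0.564 -0.304  0.062]
disc2 [ 0.455 -0.315  0.062]
p2a [ 0.493 -0.282  0.01 ]
p2b [ 0.496 -0.347  0.01 ]
p2c [ 0.415 -0.283  0.01 ]
p2d [ 0.415 -0.348  0.01 ]
p1a [ 0.599 -0.266  0.01 ]
p1b [ 0.61  -0.327  0.01 ]
p1c [ 0.522 -0.279  0.01 ]
p1d [ 0.535 -0.342  0.01 ]
t1 [0.673 0.387 0.02 ]
t2 [0.669 0.248 0.02 ]
t3 [0.399 0.399 0.02 ]
t4 [0.392 0.259 0.02 ]
tool [ 0.641 -0.324  0.01 ]
d0 [ 0.555 -0.076  0.083]
d1 [0.545 0.035 0.083]
yaw handle 0.07178132408212973
backL 0.07683010136169162 0.25972227248337676
frontL 0.07634988200115626 0.2597534520818313
gBL 0.08129622461354231 0.26297707384050534
t1 -0.02951215347563058 0.13879959787823248
t3 -0.04926537463018767 0.13957734038802713
d1 0.08789344449056477 0.11108180475669609
```

```bash
cat > go.py <<'E'
import sys
from h import *
def need(x,y,z,yaw):
    o=r.get_obs();p=o['tcp_pos'];w=o['eef_rot'][2];d=(yaw-w+np.pi)%(2*np.pi)-np.pi
    e=np.array([x,y,z])-p;c,s=np.cos(yaw),np.sin(yaw)
    print('t %.1f'%o['t'],'tcp',np.round(p,4),'yaw %.3f'%w,'F',np.round(o['contact_force'],1),'gap %.4f'%o['finger_gap'],'| turn units %.2f'%(-d/.1),'shift units after turn x %.2f y %.2f z %.2f'%((c*e[0]+s*e[1])/.03,(s*e[0]-c*e[1])/.03,-e[2]/.03))
if __name__=='__main__': need(*map(float,sys.argv[1:]))
E
python3 -m inch '[[0.6,0,0,0,1],[0.6,0,0,0,1],[0.6,0,0,0,1],[0.6,0,0,0,1],[0.6,0,0,0,1],[0.6,0,0,0,1],[0.6,0,0,0,1],[0.6,0,0,0,1],[0.6,0,0,0,1],[0.6,0,0,0,1],[0.6,0,0,0,0.93],[0.6,0,0,0,0]]'
python3 go.py .478 -.026 .18 1.649
```

```text
t: 1.6
tcp_pos: [0.2236, 0.5294, 0.2029]
eef_rot: [-3.141, 0.001, 1.65]
contact_force: [0.1, -0.0, 0.2]
finger_gap: 0.0529
gripper_force: 0.0
t 1.6 tcp [0.2236 0.5294 0.2029] yaw 1.650 F [ 0.1 -0.   0.2] gap 0.0529 | turn units 0.01 shift units after turn x -19.12 y 7.01 z 0.76
```

```bash
python3 -m inch '[[0.6,-1,0.35,0,0],[0.6,-1,0.35,0,0],[0.6,-1,0.35,0,0],[0.6,-1,0.35,0,0],[0.6,-1,0.35,0,0],[0.6,-1,0.35,0,0],[0.6,-1,0.35,0,0],[0.6,-1,0.35,0,0],[0.6,-1,0.35,0,0],[0.6,-1,0.35,0,0]]' >/dev/null
python3 -m inch '[[0.6,-1,0.35,0.1,0],[0.6,-1,0.35,0.1,0],[0.6,-1,0.35,0.1,0],[0.6,-1,0.35,0.1,0],[0.6,-1,0.35,0.1,0],[0.6,-1,0.35,0.1,0],[0.6,-1,0.35,0.1,0],[0.6,-1,0.35,0,0],[0.6,-1,0.35,0,0],[0.6,-0.12,0.36,0,0],[0.6,0,0,0,0]]'
python3 go.py .478 -.026 .106 1.649
python3 - <<'E'
from h import *
C=cal('wrist');cv2.imwrite('pics/w1.png',r.read_camera('wrist'));print(C[0],-C[1].T@C[2]);np.save('w1C.npy',np.hstack([C[0],C[1],C[2][:,None]]))
E
```

```text
t: 4.22
tcp_pos: [0.4784, -0.0254, 0.1821]
eef_rot: [-3.141, -0.001, 1.649]
contact_force: [-0.1, 0.3, 0.5]
finger_gap: 0.0527
gripper_force: 0.0
t 4.2 tcp [ 0.4784 -0.0254  0.1821] yaw 1.649 F [-0.1  0.3  0.5] gap 0.0527 | turn units 0.00 shift units after turn x -0.02 y -0.01 z 2.54
[[339.33041564   0.         314.59596936]
 [  0.         339.33041564 239.03409503]
 [  0.           0.           1.        ]] [0.47290586 0.0485177  0.36337127]
```

View pics/w1.png

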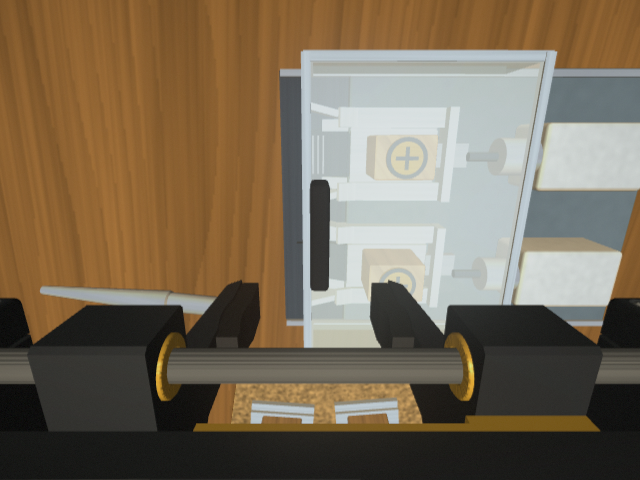

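Wrist view: handle top spans (310–329, 180–290), roughly between the fingers (fingertips at x≈245 and 385); both docks hold plates.

```bash
python3 - <<'E'
from h import *
M=np.load('w1C.npy');C=(M[:,:3],M[:,3:6],M[:,6])
for n,p,z in(('h',(319,235),.132),('disc1',(407,158),.083),('disc0',(400,282),.083)):print(n,ray(C,p,z))
E
python3 -m inch '[[0.6,0,0,0.6,0],[0.6,0,0,0.6,0],[0.6,0,0,0.6,0],[0.6,0,0,0.6,0],[0.6,0,0,0.1,0],[0,0,0,0,0],[0,0,0,0,0],[0,0,0,0,0],[0,0,0,0,0]]' 20
```

```text
h [ 0.48116899 -0.0172469   0.132     ]
disc1 [0.54831207 0.03855873 0.083     ]
disc0 [ 0.55886203 -0.06922897  0.083     ]
t: 5.4
tcp_pos: [0.4784, -0.0259, 0.1077]
eef_rot: [3.141, 0.0, 1.649]
contact_force: [0.8, -0.3, -0.6]
finger_gap: 0.015
gripper_force: 0.0
```

```bash
python3 -m inch '[[0,0,0,0,0],[0,0,0,0,0],[0,0,0.3,0,0],[0,0,0.7,0,0],[0,0,0.8,0,0],[0,0,0.8,0,0],[0,0,0.8,0,0],[0,0,0.8,0,0],[0,0,0.8,0,0],[0,0,0.5,0,0],[0,0,0.2,0,0],[0,0,0,0,0]]';python3 go.py .648 -.013 .106 1.649
```

```text
t: 6.9
tcp_pos: [0.6487, -0.0124, 0.1069]
eef_rot: [-3.141, -0.0, 1.649]
contact_force: [0.3, 0.2, 0.0]
finger_gap: 0.0005
gripper_force: 0.0
t 6.9 tcp [ 0.6487 -0.0124  0.1069] yaw 1.649 F [0.3 0.2 0. ] gap 0.0005 | turn units -0.00 shift units after turn x -0.02 y -0.02 z 0.03
```

```bash
python3 - <<'E'
from h import *
im=r.read_camera('top');im2=r.read_camera('scene')
cv2.imwrite('pics/t2.png',np.hstack([cv2.resize(im[100:300,150:350],(400,400)),cv2.resize(im2[180:380,280:480],(400,400))]))
E
```

```text
(no output)
```

View pics/t2.png

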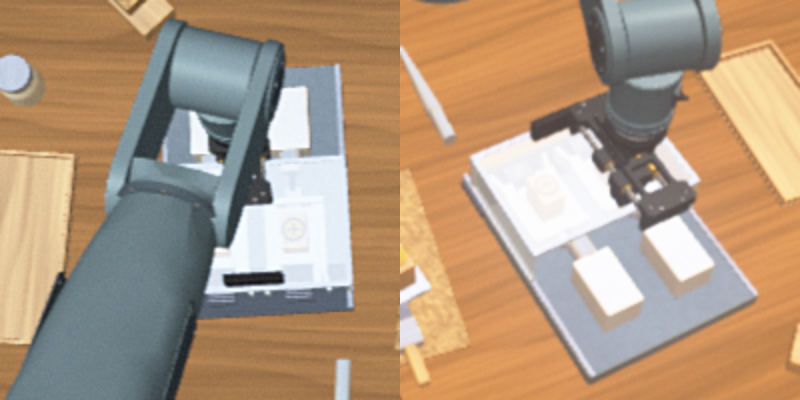

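The guard has not moved (handle still at top px ≈(277,239)) and the fingers closed on nothing; I check the tool's projection.

```bash
python3 - <<'E'
from h import *
M=np.load('w1C.npy');C=(M[:,:3],M[:,3:6],M[:,6])
print('tcp in wrist',proj(C,[.4784,-.0254,.1821]),'ends',ray(C,(320,181),.132),ray(C,(320,290),.132))
print('fwd',C[1].T@[0,0,1])
T=cal('top');S=cal('scene');p=[.6487,-.0124,.107]
print(proj(T,p),proj(S,p), proj(S,[.478,-.026,.132]),proj(T,[.478,-.026,.132]))
E
```

```text
tcp in wrist [314.13721419 272.2453582 ] ends [0.47875924 0.02070618 0.132     ] [ 0.48536984 -0.05967445  0.132     ]
fwd [ 0.02227981 -0.28565005 -0.95807498]
[274.56834202 178.26621763] [387.61897343 286.88799084] [355.42745787 236.0759037 ] [276.6932994  239.28124396]
```

```bash
python3 -m inch '[[0,0,0,-1,0],[0,0,0,-1,0],[0.6,0,-1,0,0],[0.6,0,-1,0,0],[0.6,0,-1,0,0],[0.6,0,-1,0,0],[0.6,0,-1,0,0],[0.6,0,-0.68,0,0],[0.6,0,0,1,0],[0.6,0,0,1,0],[0.6,0,0,0.1,0],[0.6,0,0,0,0]]'
python3 - <<'E'
from h import *
im=r.read_camera('wrist');im2=r.read_camera('scene')
cv2.imwrite('pics/t3.png',np.hstack([cv2.resize(im[130:330,220:420],(400,400)),cv2.resize(im2[170:290,300:420],(400,400),interpolation=cv2.INTER_CUBIC)]))
E
```

```text
t: 8.5
tcp_pos: [0.4789, -0.0258, 0.105]
eef_rot: [3.141, 0.0, 1.649]
contact_force: [0.8, -0.3, 0.5]
finger_gap: 0.0529
gripper_force: 0.0
```

View pics/t3.png

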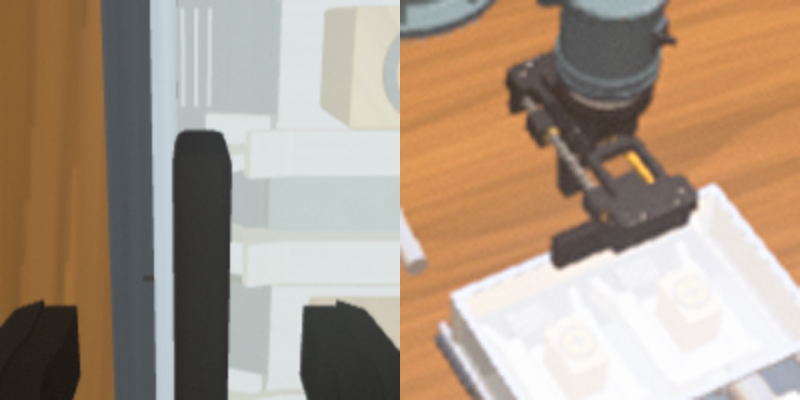

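Fingers straddle the handle properly now (handle at crop x 175–230, fingers at 75 and 305). Close and watch the gap.

```bash
for i in 1; do python3 -m inch '[[0,0,0,0,0],[0,0,0,0,0],[0,0,0,0,0]]' 25|tail -2;python3 -m inch '[[0,0,0,0,0]]'|tail -2;python3 -m inch '[[0,0,0,0,0]]'|tail -2;python3 -m inch '[[0,0,0,0,0],[0,0,0,0,0]]'; done
```

```text
finger_gap: 0.0248
gripper_force: 0.0
finger_gap: 0.015
gripper_force: 0.0
finger_gap: 0.0046
gripper_force: 0.0
t: 9.48
tcp_pos: [0.4787, -0.0257, 0.1043]
eef_rot: [-3.141, -0.0, 1.649]
contact_force: [-0.1, 0.0, -0.2]
finger_gap: 0.0005
gripper_force: 0.0
```

```bash
python3 - <<'E'
from h import *
im=r.read_camera('wrist');im2=r.read_camera('scene')
cv2.imwrite('pics/t4.png',np.hstack([cv2.resize(im[130:430,170:470],(400,400)),cv2.resize(im2[170:290,300:420],(400,400),interpolation=cv2.INTER_CUBIC)]))
E
```

```text
(no output)
```

View pics/t4.png

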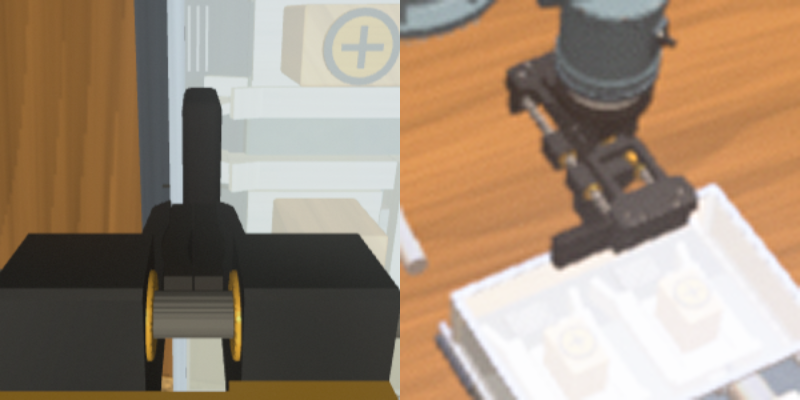

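```bash
python3 -m inch '[[0,0,0,-1,0],[0,0,0,-0.5,0],[0,0,-1,0,0],[0,0,-0.5,0,0],[0,0,0,1,0],[0,0,0,0.6,0],[0,0,0,0,0]]'; python3 -m inch '[[0,0,0.5,0,0]]'; python3 -m inch '[[0,0,0.5,0,0]]';python3 -m inch '[[0,0,0.5,0,0]]'; python3 -m inch '[[0,0,0.5,0,0]]'; python3 - <<'E'
from h import *
h=cv2.cvtColor(r.read_camera('wrist'),cv2.COLOR_BGR2HSV);im=r.read_camera('wrist');cv2.imwrite('pics/w5.png',im[100:480,130:510])
E
```

```text
t: 10.45
tcp_pos: [0.4326, -0.0289, 0.1]
eef_rot: [-3.139, -0.001, 1.648]
contact_force: [-0.4, 0.1, -0.1]
finger_gap: 0.0004
gripper_force: 0.0
t: 10.58
tcp_pos: [0.4493, -0.0282, 0.1019]
eef_rot: [3.141, 0.0, 1.648]
contact_force: [0.1, -0.9, -0.4]
finger_gap: 0.0002
gripper_force: 0.0
t: 10.7
tcp_pos: [0.466, -0.0272, 0.1025]
eef_rot: [3.139, 0.001, 1.649]
contact_force: [0.4, 0.0, 0.2]
finger_gap: 0.0004
gripper_force: 0.0
t: 10.82
tcp_pos: [0.4807, -0.0258, 0.102]
eef_rot: [3.14, 0.001, 1.649]
contact_force: [-0.0, 0.1, 0.1]
finger_gap: 0.0007
gripper_force: 0.0
t: 10.95
tcp_pos: [0.4952, -0.0245, 0.1015]
eef_rot: [3.141, 0.0, 1.649]
contact_force: [0.3, 0.0, -0.2]
finger_gap: 0.0007
gripper_force: 0.0
```

View pics/w5.png

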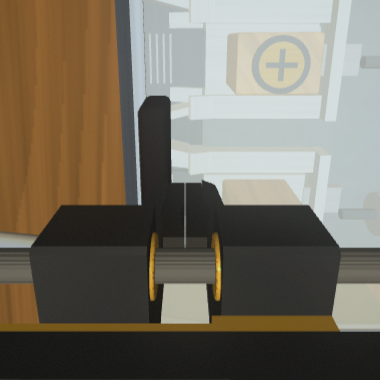

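```bash
python3 - <<'E'
from h import *
C=cal('wrist');print(ray(C,(287,230),.132),ray(C,(285,197),.132),-C[1].T@C[2])
im=r.read_camera('top');h=cv2.cvtColor(im,cv2.COLOR_BGR2HSV)
m=(h[...,2]<60).astype(np.uint8);m[:215]=0;m[260:]=0;m[:,:240]=0;m[:,:320]
im2=r.read_camera('scene')
cv2.imwrite('pics/t6.png',np.hstack([cv2.resize(im[130:290,200:360],(400,400),interpolation=cv2.INTER_CUBIC),cv2.resize(im2[170:290,300:420],(400,400),interpolation=cv2.INTER_CUBIC)]))
E
python3 go.py .478 -.026 .102 1.649
```

```text
[0.48046987 0.00779444 0.132     ] [0.47875273 0.02298498 0.132     ] [0.48974382 0.04949872 0.28269509]
t 11.2 tcp [ 0.4937 -0.0244  0.101 ] yaw 1.649 F [ 1.5 -0.5 -0.4] gap 0.0003 | turn units 0.00 shift units after turn x -0.01 y -0.52 z -0.03
```

View pics/t6.png

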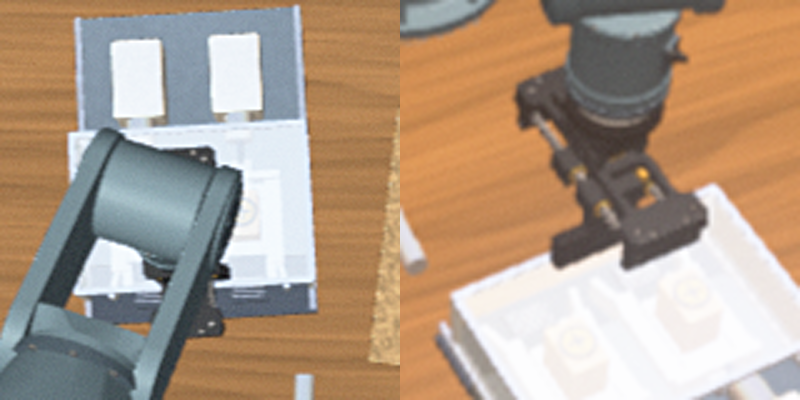

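The fingers overlap the handle visually without any contact force. Test contact gently against the pane, and sweep along the handle in small steps.

```bash
for k in 1 2 3 4; do :; done; python3 -m inch '[[0,0,0,0.1,0]]'|grep -E "tcp|contact"; python3 -m inch '[[0,0,0,0.1,0],[0,0,0,0,0]]'|grep -E "tcp|contact"; python3 -m inch '[[0,0,0,0.1,0],[0,0,0,0,0]]'|grep -E "tcp|contact"; python3 -m inch '[[0,0,0,0.1,0],[0,0,0,0,0]]'|grep -E "tcp|contact"
```

```text
tcp_pos: [0.4934, -0.0245, 0.0982]
contact_force: [0.3, -0.7, 0.9]
tcp_pos: [0.4949, -0.0245, 0.0969]
contact_force: [-0.7, 2.9, 9.8]
tcp_pos: [0.4976, -0.0244, 0.0968]
contact_force: [0.5, 6.2, 24.4]
tcp_pos: [0.5004, -0.0243, 0.0966]
contact_force: [-0.6, 10.4, 38.8]
```

```bash
cat > gd.py <<'E'
from h import *
def handle():
    C=cal('wrist');im=r.read_camera('wrist');v=im.max(2)
    c=[];
    for row in range(205,250,4):
        k=np.where(v[row,150:520]<60)[0]
        if len(k)>8:c.append((150+np.median(k),row,len(k)))
    for p in c[::4]:print(np.round(p,0),np.round(ray(C,p[:2],.132),4))
    o=r.get_obs();print(o['t'],np.round(o['tcp_pos'],4),np.round(o['contact_force'],1))
if __name__=='__main__':handle()
E
python3 -m inch '[[0,0,0,-0.2,0],[0,0,0,0,0]]'|grep contact; python3 gd.py; python3 -m inch '[[0,0,0.5,0,0],[0,0,0.5,0,0],[0,0,0,0,0]]'|grep -E "tcp|contact";python3 gd.py
```

```text
contact_force: [-1.2, 2.1, 13.7]
[302. 205.  26.] [0.4857 0.0207 0.132 ]
[300. 221.  30.] [0.4852 0.0135 0.132 ]
[300. 237.  30.] [0.4857 0.0061 0.132 ]
12.325 [ 0.4948 -0.0248  0.0969] [-1.3  2.8 15.3]
tcp_pos: [0.5261, -0.0226, 0.097]
contact_force: [1.3, 2.3, 12.4]
[302. 205.  26.] [0.517  0.0229 0.132 ]
[300. 221.  30.] [0.5166 0.0156 0.132 ]
[300. 237.  29.] [0.5172 0.0083 0.132 ]
12.75 [ 0.5258 -0.0226  0.0969] [ 1.6  1.8 11.8]
```

```bash
python3 -m inch '[[0,0,0.5,0,0],[0,0,0.6,0,0],[0,0,0.6,0,0],[0,0,0.6,0,0],[0,0,0,0,0]]'|grep -E "tcp|contact";python3 gd.py; python3 -m inch '[[0,0,0.5,0,0],[0,0,0.5,0,0],[0,0,0.5,0,0],[0,0,0.4,0,0],[0,0,0.3,0,0],[0,0,0.2,0,0],[0,0,0,0,0]]'|grep -E "tcp|contact";python3 gd.py
```

```text
tcp_pos: [0.595, -0.0175, 0.0969]
contact_force: [0.4, 0.1, 11.2]
[302. 205.  26.] [0.5859 0.028  0.132 ]
[300. 221.  29.] [0.5857 0.0208 0.132 ]
[300. 237.  29.] [0.5862 0.0135 0.132 ]
13.425 [ 0.5947 -0.0175  0.097 ] [ 1.1  0.3 10.8]
tcp_pos: [0.6639, -0.0113, 0.0944]
contact_force: [0.1, -0.3, 0.2]
[252. 205.  30.] [0.6337 0.033  0.132 ]
[248. 221.  40.] [0.6321 0.0258 0.132 ]
[248. 237.  40.] [0.6322 0.0186 0.132 ]
14.35 [ 0.6637 -0.0112  0.0945] [-0.5  0.2 -0. ]
```

```bash
python3 - <<'E'
from h import *
C=cal('wrist');p=r.get_obs()['tcp_pos']
for dz in(0,.02,.0355):
  for s in(-.009,0,.009):
    u=np.array([-.078,.997,0])*s
    print(dz,s,proj(C,p+u+[0,0,dz]), 'half gap px',proj(C,p+u+[0.0264,0,dz])[0]-proj(C,p+u+[0,0,dz])[0])
E
sed -n 1,1p /dev/null; python3 - <<'E'
import cv2
im=cv2.imread('pics/w1.png')
print([int(im[r0,:,:].max(1)[x]) for r0 in (300,) for x in range(240,400,6)])
E
```

```text
0 -0.009 [314.18418732 286.7630249 ] half gap px 45.100014313162376
0 0 [314.16052453 272.38341383] half gap px 45.69556399360437
0 0.009 [314.13622665 257.61787012] half gap px 46.307052728277824
0.02 -0.009 [314.11235001 302.80422311] half gap px 49.930690733608685
0.02 0 [314.08505251 287.09249592] half gap px 50.66168590401821
0.02 0.009 [314.05694131 270.91242564] half gap px 51.41440292191999
0.0355 -0.009 [314.04509396 317.82243289] half gap px 54.45066736153484
0.0355 0 [314.01419835 300.90158266] half gap px 55.321153277466124
0.0355 0.009 [313.98229542 283.42903892] half gap px 56.21992375820258
[37, 39, 35, 37, 157, 143, 144, 138, 88, 89, 89, 208, 216, 224, 224, 224, 218, 223, 224, 223, 224, 224, 53, 55, 54, 54, 54]
```

The finger spacing and tip row in the wrist picture show that the true fingertips are 35.5 mm higher than the reported TCP (I was riding on the handle's top, 0.132 vs reported 0.0966). I take that offset into account from here on.

```bash
sed -i "s/p=o\['tcp_pos'\];/p=o['tcp_pos']+[0,0,.0355];/" go.py
python3 -m inch '[[0,0,0,-0.8,0],[0.6,0,-1,0,0],[0.6,0,0,0,0],[0.6,0,0,0,0],[0.6,0,0,0.8,0],[0.6,0,0,0.8,0],[0,0,0,0,0],[0,0,0,0,0],[0,0,0,0,0],[0,0,0,0,0],[0,0,0,0,0]]' 25; python3 -m inch '[[0,0,0.3,0,0],[0,0,0.3,0,0],[0,0,0.15,0,0],[0,0,0,0,0]]'
```

```text
t: 15.72
tcp_pos: [0.6316, -0.014, 0.0724]
eef_rot: [-3.136, 0.0, 1.649]
contact_force: [-14.0, -1.3, 11.7]
finger_gap: 0.0139
gripper_force: 24.9
t: 16.23
tcp_pos: [0.6447, -0.0129, 0.0718]
eef_rot: [-3.114, -0.001, 1.65]
contact_force: [-48.5, -6.6, 34.0]
finger_gap: 0.0418
gripper_force: 24.5
```

```bash
python3 -m inch '[[0.6,0,-0.6,0,0],[0.6,0,0,0,0],[0.6,0,0,-0.5,0],[0.6,0,0,-1,0],[0.6,0,0,-1,0],[0.6,0,0,0,0]]'; python3 gd.py
```

```text
t: 16.98
tcp_pos: [0.642, -0.0136, 0.1507]
eef_rot: [3.134, 0.002, 1.649]
contact_force: [-0.4, -0.3, 0.1]
finger_gap: 0.0532
gripper_force: 0.0
[298. 205.  23.] [0.6298 0.0211 0.132 ]
[298. 221.  22.] [0.6307 0.0113 0.132 ]
[298. 237.  22.] [0.6314 0.0012 0.132 ]
17.025 [ 0.6405 -0.0134  0.1484] [-0.1 -0.3 -0.6]
```

```bash
python3 - <<'E'
from h import *
im2=r.read_camera('scene');cv2.imwrite('pics/s7.png',cv2.resize(im2[190:410,270:500],(690,600),interpolation=cv2.INTER_CUBIC)[:600])
E
```

```text
(no output)
```

View pics/s7.png

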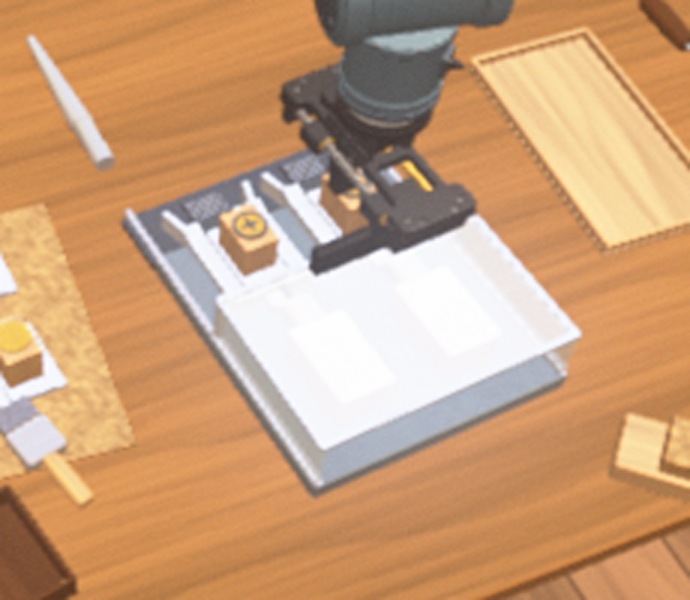

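Guard's rear top edge runs from crop (320,448) to (580,335), near the deck's end; both docks' fronts are exposed, catch pads seen at (208,207) and (304,166).

```bash
python3 - <<'E'
from h import *
S=cal('scene')
f=lambda x,y,z:np.round(ray(S,(270+x/3,190+y*.36667),z),4)
print('back',f(320,448,.096),f(580,335,.096),'front',f(222,300,.096),f(488,215,.096),'pads',f(208,207,.024),f(304,166,.024),'disc0',f(248,224,.083))
im=cv2.imread('pics/scene0.png')
E
python3 go.py .477 -.082 .15 .078
```

```text
back [ 0.8075 -0.1248  0.096 ] [0.7895 0.1342 0.096 ] front [ 0.6347 -0.1323  0.096 ] [0.6382 0.1327 0.096 ] pads [ 0.4842 -0.0732  0.024 ] [0.4714 0.0369 0.024 ] disc0 [ 0.5552 -0.0682  0.083 ]
t 17.1 tcp [ 0.6393 -0.0132  0.1822] yaw 1.649 F [-0.4  0.3  0. ] gap 0.0528 | turn units 15.71 shift units after turn x -5.57 y 1.86 z 1.07
```

```bash
python3 -m inch '[[0.6,0,-0.27,0.8,0],[0.6,0,0,0.8,0],[0.6,0,0,0.7,0],[0,0,0,0,0],[0,0,0,0,0],[0,0,0,0,0],[0,0,0,0,0],[0,0,0,0,0],[0,0,0,0,0]]' 50; python3 -m inch '[[0,0,0.1,0,0],[0,0,0.1,0,0],[0,0,0.1,0,0],[0,0,0,0,0]]'
```

```text
t: 18.2
tcp_pos: [0.6314, -0.014, 0.0783]
eef_rot: [3.14, 0.0, 1.649]
contact_force: [-0.0, 0.1, 4.7]
finger_gap: 0.0138
gripper_force: 50.0
t: 18.7
tcp_pos: [0.6312, -0.0139, 0.0781]
eef_rot: [-3.122, -0.0, 1.65]
contact_force: [-37.3, -3.9, 31.5]
finger_gap: 0.0137
gripper_force: 50.1
```

```bash
python3 -m inch '[[0,0,-0.3,0,0],[0,0,-0.6,0,0],[0,0,-0.8,0,0],[0,0,-0.8,0,0],[0,0,-0.8,0,0],[0,0,-0.8,0,0],[0,0,-0.8,0,0],[0,0,-0.4,0,0],[0,0,0,0,0]]'; python3 -m inch '[[0,0,-0.15,0,0],[0,0,0,0,0]]'; python3 -m inch '[[0,0,-0.15,0,0],[0,0,0,0,0]]';  python3 -m inch '[[0,0,-0.15,0,0],[0,0,0,0,0]]'; python3 -m inch '[[0,0,-0.15,0,0],[0,0,0,0,0]]'
```

```text
t: 19.82
tcp_pos: [0.4809, -0.0257, 0.0781]
eef_rot: [3.141, 0.0, 1.649]
contact_force: [-1.5, 0.4, 7.5]
finger_gap: 0.0136
gripper_force: 50.0
t: 20.08
tcp_pos: [0.4772, -0.026, 0.0781]
eef_rot: [3.14, 0.0, 1.649]
contact_force: [-1.0, 1.9, 7.6]
finger_gap: 0.014
gripper_force: 50.0
t: 20.32
tcp_pos: [0.4728, -0.0263, 0.0781]
eef_rot: [3.14, 0.0, 1.649]
contact_force: [-1.2, 1.4, 7.6]
finger_gap: 0.0136
gripper_force: 50.0
t: 20.58
tcp_pos: [0.4683, -0.0267, 0.0781]
eef_rot: [3.14, 0.0, 1.649]
contact_force: [-1.2, 1.9, 8.0]
finger_gap: 0.0138
gripper_force: 50.0
t: 20.82
tcp_pos: [0.4638, -0.027, 0.0781]
eef_rot: [3.14, 0.0, 1.649]
contact_force: [-0.5, 1.4, 9.4]
finger_gap: 0.0135
gripper_force: 50.0
```

The guard runs well past its starting place, so it began slightly open and 0.631 was the true rear stop. Back open again.

```bash
python3 -m inch '[[0,0,0.3,0,0],[0,0,0.7,0,0],[0,0,0.8,0,0],[0,0,0.8,0,0],[0,0,0.8,0,0],[0,0,0.8,0,0],[0,0,0.7,0,0],[0,0,0.4,0,0],[0,0,0.2,0,0],[0,0,0.06,0,0],[0,0,0,0,0],[0.6,0,0,0,0]]'; python3 -m inch '[[0.6,0,0,0,0],[0.6,0,0,-1,0],[0.6,0,0,-1,0],[0.6,0,0,-0.3,0],[0,0,0,0,1],[0,0,0,0,1],[0,0,0,0,1],[0,0,0,0,1]]'; python3 -m inch '[[0,0,0,0,1],[0,0,0,0,1],[0,0,0,0,1],[0,0,0,0,1],[0,0,0,0,1],[0,0,0,0,1],[0,0,0,0,1],[0,0,0,0,1],[0,0,0,0,1],[0,0,0,0,1],[0,0,0,0,1],[0,0,0,0,0.71]]'; python3 go.py .470 -.080 .12 .078
```

```text
t: 22.32
tcp_pos: [0.6292, -0.014, 0.077]
eef_rot: [-3.141, -0.0, 1.649]
contact_force: [-0.4, -0.9, -0.1]
finger_gap: 0.0212
gripper_force: 0.0
t: 23.32
tcp_pos: [0.6286, -0.0138, 0.1447]
eef_rot: [-3.139, 0.0, 1.245]
contact_force: [0.1, 0.5, 0.6]
finger_gap: 0.0151
gripper_force: 0.0
t: 24.82
tcp_pos: [0.6286, -0.0139, 0.1447]
eef_rot: [-3.141, 0.002, 0.075]
contact_force: [-0.2, -0.0, -0.2]
finger_gap: 0.0005
gripper_force: 0.0
t 24.8 tcp [ 0.6286 -0.0139  0.1802] yaw 0.075 F [-0.2 -0.  -0.2] gap 0.0005 | turn units -0.03 shift units after turn x -5.44 y 1.79 z 2.01
```

```bash
python3 -m inch '[[0,-0.92,0.29,0,0],[0,-0.92,0.29,0,0],[0,-0.92,0.29,0,0],[0,-0.92,0.29,0,0],[0,-0.92,0.29,0,0],[0,-0.92,0.28,0,-0.03],[0,0,0,1,0],[0,0,0,1,0],[0,0,0,1,0],[0,0,0,1,0],[0,0,0,0.8,0],[0,0,0,0,0]]'; python3 -m inch '[[0,0,0,0.3,0],[0,0,0,0,0]]'; python3 -m inch '[[0,0,0,0.2,0],[0,0,0,0,0]]';python3 -m inch '[[0,0,0,0.15,0],[0,0,0,0,0]]'
```

```text
t: 26.32
tcp_pos: [0.4657, -0.0775, -0.0001]
eef_rot: [-3.139, 0.005, 0.081]
contact_force: [0.7, 0.5, -0.3]
finger_gap: 0.0005
gripper_force: 0.0
t: 26.58
tcp_pos: [0.4685, -0.0786, -0.0066]
eef_rot: [3.141, -0.0, 0.081]
contact_force: [0.2, 0.9, 0.7]
finger_gap: 0.0004
gripper_force: 0.0
t: 26.82
tcp_pos: [0.4693, -0.0789, -0.0122]
eef_rot: [3.141, -0.002, 0.081]
contact_force: [0.6, -0.9, 1.6]
finger_gap: 0.0004
gripper_force: 0.7
t: 27.08
tcp_pos: [0.4693, -0.079, -0.0167]
eef_rot: [3.141, -0.002, 0.081]
contact_force: [1.9, -0.3, 3.0]
finger_gap: 0.0004
gripper_force: 1.7
```

```bash
python3 -m inch '[[0,0,0,0.1,0],[0,0,0,0,0]]'|grep -E "tcp|cont"; python3 -m inch '[[0,0,0,0.08,0],[0,0,0,0,0]]'|grep -E "tcp|cont";python3 -m inch '[[0,0,0,0.05,0],[0,0,0,0,0],[0,0,0,0,0]]'|grep -E "tcp|cont"
```

```text
tcp_pos: [0.4693, -0.079, -0.0193]
contact_force: [-0.4, -0.8, 10.1]
tcp_pos: [0.4695, -0.0793, -0.02]
contact_force: [-9.2, 0.5, 31.6]
tcp_pos: [0.4696, -0.0795, -0.0204]
contact_force: [-14.8, 2.3, 46.0]
```

```bash
python3 -m inch '[[0,0,0,-0.7,0],[0,0,0,-0.8,0],[0,0,-0.92,0,0],[0,0,-0.92,0,0],[0,0,-0.92,0,0],[0,0,-0.91,0,0],[0,0,0,0.7,0],[0,0,0,0.4,0],[0,0,0,0,0]]'|grep -E "tcp|cont"; python3 -m inch '[[0,0,0,0.15,0],[0,0,0,0.1,0],[0,0,0,0,0]]'|grep -E "tcp|cont"
```

```text
tcp_pos: [0.4582, 0.0313, -0.0131]
contact_force: [-0.9, -0.0, 1.4]
tcp_pos: [0.4595, 0.031, -0.0192]
contact_force: [-4.1, 1.6, 6.3]
```

```bash
python3 go.py .459 .03 .016 .08;python3 -m inch '[[0,0,0,0.1,0],[0,0,0,0,0]]'|grep -E "tcp|cont"
```

```text
t 29.4 tcp [0.4595 0.031  0.0163] yaw 0.081 F [-4.1  1.6  6.3] gap 0.0004 | turn units 0.01 shift units after turn x -0.02 y 0.03 z 0.01
tcp_pos: [0.4596, 0.0313, -0.0201]
contact_force: [-13.5, 5.0, 36.1]
```

```bash
python3 -m inch '[[0,0,0,-0.8,0],[0,0,0,-1,0],[1,0,0,-1,0],[1,0,0,-1,0],[1,1,-0.1,0,0],[1,1,-0.1,0,0],[1,0.4,0,0,0],[1,0,0,0,0],[1,0,0,0,0]]'
python3 - <<'E'
from h import *
C=cal('wrist');im=r.read_camera('wrist');cv2.imwrite('pics/w8.png',im);np.save('w8.npy',np.hstack([C[0],C[1],C[2][:,None]]))
E
```

```text
t: 30.82
tcp_pos: [0.5296, 0.0429, 0.0909]
eef_rot: [-3.141, 0.002, 0.081]
contact_force: [0.5, 0.4, 0.1]
finger_gap: 0.0685
gripper_force: 0.0
```

View pics/w8.png

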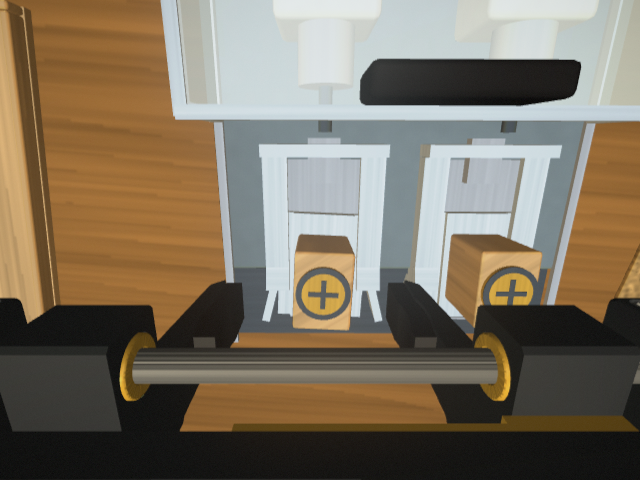

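Wrist view: both plates have sprung out; discs at (322,293) for the left dock and (513,293) for the right dock.

```bash
python3 - <<'E'
from h import *
M=np.load('w8.npy');C=(M[:,:3],M[:,3:6],M[:,6])
a=ray(C,(323,294),.0835);b=ray(C,(513,293),.0835);print(a,b,np.linalg.norm(a-b),np.arctan2(-(a-b)[0],(a-b)[1]))
import go;go.need(a[0],a[1],.044,.080)
E
```

```text
[0.51301312 0.03665157 0.0835    ] [ 0.52288964 -0.0786746   0.0835    ] 0.11574830859828421 0.08543143231006269
t 30.9 tcp [0.5297 0.0428 0.1265] yaw 0.081 F [ 0.2  0.  -0.8] gap 0.0726 | turn units 0.01 shift units after turn x -0.57 y 0.16 z 2.75
```

```bash
python3 - <<'E'
from h import *
M=np.load('w8.npy');C=(M[:,:3],M[:,3:6],M[:,6]);print(-C[1].T@C[2])
for n,p,z in(('plate1 far edge L',(289,214),.031),('R',(355,214),.031),('plate0 far L',(445,212),.031),('R',(510,212),.031),('block top far',(325,268),.083),('blk near',(322,329),.083),('blkL',(293,305),.083),('blkR',(352,305),.083),('far bottom blk L',(302,236),.031),('handle',(470,65),.132),('hl',(362,100),.132),('hr',(580,100),.132),('railback',(262,151),.038),('railbackR',(389,151),.038)):
  print(n,np.round(ray(C,p,z),4))
E
```

```text
[0.60398892 0.04904074 0.27201546]
plate1 far edge L [0.5492 0.0633 0.031 ]
R [0.553  0.0156 0.031 ]
plate0 far L [ 0.5597 -0.0492  0.031 ]
R [ 0.5634 -0.0962  0.031 ]
block top far [0.5298 0.0369 0.083 ]
blk near [0.4885 0.0351 0.083 ]
blkL [0.5039 0.0544 0.083 ]
blkR [0.5068 0.0181 0.083 ]
far bottom blk L [0.5334 0.0528 0.031 ]
handle [ 0.6343 -0.0067  0.132 ]
hl [0.619 0.032 0.132]
hr [ 0.6256 -0.0514  0.132 ]
railback [0.5923 0.0834 0.038 ]
railbackR [ 0.599  -0.0012  0.038 ]
```

```bash
python3 -m inch '[[1,-0.64,0.15,0,0],[1,0,0,0,0],[1,0,0,0.9,0],[1,0,0,0.9,0],[1,0,0,0.9,0],[0.3,0,0,0,0],[0.3,0,0,0,0],[0.3,0,0,0,0],[0.3,0,0,0,0],[0.3,0,0,0,0]]' 35;  python3 -m inch '[[0.2,0,0,0,0],[0.2,0,0,0,0],[0.2,0,0,0,0],[0.2,0,0,0,0]]'
```

```text
t: 32.12
tcp_pos: [0.5124, 0.0369, 0.0109]
eef_rot: [3.141, -0.001, 0.081]
contact_force: [-0.0, 0.1, -0.4]
finger_gap: 0.0405
gripper_force: 0.0
t: 32.62
tcp_pos: [0.5122, 0.0368, 0.0106]
eef_rot: [3.141, -0.0, 0.081]
contact_force: [-1.3, -1.5, 3.7]
finger_gap: 0.0359
gripper_force: 34.5
```

```bash
python3 -m inch '[[0.2,-0.3,0,0,0],[0.2,-0.6,0,0,0],[0.2,-0.6,0,0,0],[0.2,-0.6,0,0,0],[0.2,-0.6,0,0,0],[0.2,-0.6,0,0,0],[0.2,0,0,0,0],[0.2,0,0,-0.7,0],[0.2,0,0,-0.7,0],[0.2,0,0,0,0]]'; python3 go.py .595 .320 .10 .08
```

```text
t: 33.88
tcp_pos: [0.4151, 0.0287, 0.0535]
eef_rot: [3.141, -0.003, 0.081]
contact_force: [-0.3, 0.1, -2.6]
finger_gap: 0.0362
gripper_force: 34.5
t 33.9 tcp [0.4151 0.0287 0.089 ] yaw 0.081 F [-0.3  0.1 -2.6] gap 0.0362 | turn units 0.01 shift units after turn x 6.75 y -9.20 z -0.37
```

```bash
python3 -m inch '[[0.2,0,-1,0,0],[0.2,0,-1,0,0],[0.2,0.3,-1,0,0],[0.2,0.6,-1,0,0],[0.2,0.9,-1,0,0],[0.2,0.9,-1,0,0],[0.2,0.9,-1,0,0],[0.2,0.9,-1,0,0],[0.2,0.9,-1,0,0],[0.2,0.9,-0.2,0,0],[0.2,0.45,0,0,0],[0.2,0,0,0,0]]' >/dev/null; python3 go.py .595 .322 .026 .08
python3 - <<'E'
from h import *
C=cal('wrist');im=r.read_camera('wrist');cv2.imwrite('pics/w9.png',im);np.save('w9.npy',np.hstack([C[0],C[1],C[2][:,None]]))
E
```

```text
t 35.4 tcp [0.5928 0.3196 0.0865] yaw 0.080 F [-0.1  1.6 -1.8] gap 0.0359 | turn units -0.00 shift units after turn x 0.08 y -0.07 z 2.02
```

View pics/w9.png

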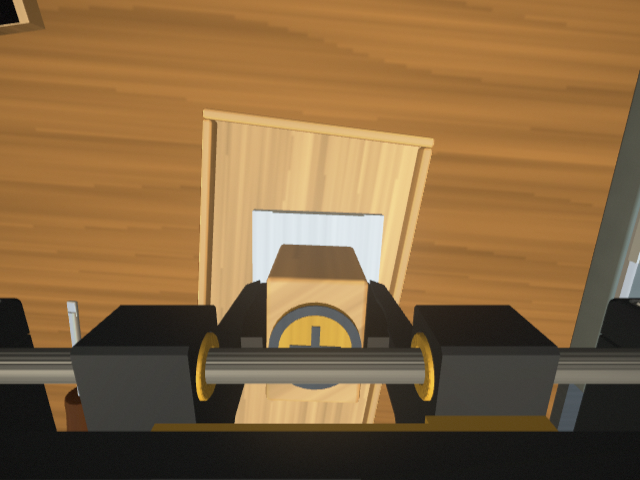

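The plate (held, far edge at row ~212) is over the tray's far half with clearance both sides. Lower and release.

```bash
python3 -m inch '[[0.2,0.08,-0.05,0.8,0],[0.2,0,0,0.7,0],[0.2,0,0,0.3,0],[0.2,0,0,0.13,0],[0.2,0,0,0,0]]'; python3 -m inch '[[0.2,0,0,0.05,0],[0.2,0,0,0,0]]'|grep -E 'tcp|contact'
```

```text
t: 36.05
tcp_pos: [0.5953, 0.3221, -0.0055]
eef_rot: [3.142, -0.0, 0.081]
contact_force: [0.4, 0.4, -1.5]
finger_gap: 0.0358
gripper_force: 34.5
tcp_pos: [0.5956, 0.3222, -0.0064]
contact_force: [0.5, -0.0, -2.0]
```

```bash
python3 -m inch '[[0.2,0,0,0.06,0],[0.2,0,0,0,0]]'|grep -E 'tcp|contact';python3 -m inch '[[0.2,0,0,0.06,0],[0.2,0,0,0,0]]'|grep -E 'tcp|contact'; python3 -m inch '[[1,0,0,0,0],[1,0,0,0,0],[1,0,0,0,0],[1,0,0,-0.5,0],[1,0,0,-1,0],[1,0,0,-1,0],[1,0,0,-1,0],[1,0,0,0,0]]'; python3 go.py .522 -.074 .13 .081
```

```text
tcp_pos: [0.5955, 0.3222, -0.0084]
contact_force: [-0.9, -0.4, -0.3]
tcp_pos: [0.5952, 0.3221, -0.0091]
contact_force: [-6.4, -2.0, 9.8]
t: 37.8
tcp_pos: [0.5978, 0.323, 0.0988]
eef_rot: [-3.14, -0.007, 0.081]
contact_force: [-0.3, -1.1, 0.1]
finger_gap: 0.0879
gripper_force: 0.0
t 37.8 tcp [0.5978 0.323  0.1343] yaw 0.081 F [-0.3 -1.1  0.1] gap 0.0879 | turn units -0.00 shift units after turn x -3.59 y 12.98 z 0.14
```

```bash
python3 -m inch '[[1,-0.6,1,0,0],[1,-0.6,1,0,0],[1,-0.6,1,0,0],[1,-0.6,1,0,0],[1,-0.6,1,0,0],[1,-0.6,1,0,0],[1,0,1,0,0],[1,0,1,0,0],[1,0,1,0,0],[1,0,1,0,0],[1,0,1,0,0],[1,0,1,0,0]]' >/dev/null; python3 -m inch '[[1,0,0.98,0,0],[1,0,0,0,0],[1,0,0,1,0],[1,0,0,1,0],[1,0,0,0.93,0],[0.2,0,0,0,0],[0.2,0,0,0,0],[0.2,0,0,0,0],[0.2,0,0,0,0],[0.2,0,0,0,0],[0.2,0,0,0,0],[0.2,0,0,0,0]]'; python3 -m inch '[[0.2,0,0,0,0],[0.2,0,0,0,0]]'
```

```text
t: 40.8
tcp_pos: [0.5162, -0.0742, 0.0032]
eef_rot: [-3.141, 0.005, 0.081]
contact_force: [4.9, -8.0, -28.2]
finger_gap: 0.0814
gripper_force: 35.2
t: 41.05
tcp_pos: [0.5162, -0.0742, 0.0032]
eef_rot: [-3.141, 0.005, 0.081]
contact_force: [4.9, -7.6, -27.6]
finger_gap: 0.0819
gripper_force: 35.2
```

```bash
python3 -m inch '[[1,0,0,0,0],[1,0,0,0,0],[1,0,0,-0.5,0],[1,0,0,0,0],[1,0,0,0,0]]'; python3 go.py .522 -.074 .047 .081
```

```text
t: 41.68
tcp_pos: [0.5195, -0.0749, 0.0223]
eef_rot: [3.141, -0.001, 0.081]
contact_force: [0.5, 0.1, -0.4]
finger_gap: 0.0881
gripper_force: 0.0
t 41.7 tcp [ 0.5195 -0.0749  0.0578] yaw 0.081 F [ 0.5  0.1 -0.4] gap 0.0881 | turn units -0.00 shift units after turn x 0.09 y -0.02 z 0.36
```

```bash
python3 -m inch '[[1,0.08,0,0.33,0],[1,0,0,0,0],[0.2,0,0,0,0],[0.2,0,0,0,0],[0.2,0,0,0,0],[0.2,0,0,0,0],[0.2,0,0,0,0],[0.2,0,0,0,0],[0.2,0,0,0,0],[0.2,0,0,0,0]]'; python3 -m inch '[[0.2,0,0,0,0],[0.2,0,0,0,0]]'
```

```text
t: 42.92
tcp_pos: [0.5214, -0.0746, 0.0117]
eef_rot: [3.142, -0.0, 0.081]
contact_force: [0.1, -1.6, 0.9]
finger_gap: 0.0358
gripper_force: 35.0
t: 43.18
tcp_pos: [0.5214, -0.0746, 0.0117]
eef_rot: [3.142, -0.0, 0.081]
contact_force: [-0.2, 0.3, 1.0]
finger_gap: 0.0354
gripper_force: 35.0
```

```bash
python3 -m inch '[[0.2,-0.3,0,0,0],[0.2,-0.6,0,0,0],[0.2,-0.6,0,0,0],[0.2,-0.6,0,0,0],[0.2,-0.6,0,0,0],[0.2,-0.6,0,0,0],[0.2,0,0,0,0],[0.2,0,0,-0.7,0],[0.2,0,0,-0.7,0],[0.2,0,0,0,0]]'; python3 go.py .469 .327 .09 .08
```

```text
t: 44.42
tcp_pos: [0.4246, -0.0833, 0.055]
eef_rot: [3.14, -0.003, 0.081]
contact_force: [-0.2, -0.1, -1.4]
finger_gap: 0.0354
gripper_force: 35.0
t 44.4 tcp [ 0.4246 -0.0833  0.0905] yaw 0.081 F [-0.2 -0.1 -1.4] gap 0.0354 | turn units 0.01 shift units after turn x 2.57 y -13.52 z 0.02
```

```bash
python3 -m inch '[[0.2,0,-1,0,0],[0.2,0,-1,0,0],[0.2,0,-1,0,0],[0.2,0,-1,0,0],[0.2,0,-1,0,0],[0.2,0,-1,0,0],[0.2,0,-1,0,0],[0.2,0,-1,0,0],[0.2,0.5,-1,0,0],[0.2,0.5,-1,0,0],[0.2,0.5,-1,0,0],[0.2,0.5,-1,0,0]]' >/dev/null; python3 -m inch '[[0.2,0.5,-1,0,0],[0.2,0.07,-0.52,0,0],[0.2,0,0,0,0],[0.2,0,0,0.8,0],[0.2,0,0,0.8,0],[0.2,0,0,0.3,0],[0.2,0,0,0,0],[0.2,0,0,0,0]]'; python3 go.py .469 .327 .027 .08
```

```text
t: 46.92
tcp_pos: [0.4676, 0.328, -0.0024]
eef_rot: [-3.141, -0.001, 0.081]
contact_force: [-0.2, 0.4, -2.2]
finger_gap: 0.0359
gripper_force: 35.0
t 46.9 tcp [0.4676 0.328  0.0331] yaw 0.081 F [-0.2  0.4 -2.2] gap 0.0359 | turn units 0.01 shift units after turn x 0.05 y 0.04 z 0.20
```

Then release, lift, and look at the mat side with the top camera.

```bash
python3 -m inch '[[0.2,0,0,0.15,0],[0.2,0,0,0.05,0],[0.2,0,0,0,0]]'|grep -E 'tcp|contact'; python3 -m inch '[[1,0,0,0,0],[1,0,0,0,0],[1,0,0,0,0],[1,0,0,-0.5,0],[1,0,0,-1,0],[1,0,0,-1,0],[1,0,0,-1,0],[1,0,0,-0.3,0],[1,0,0,0,0]]'|grep -E 'tcp|contact'
python3 - <<'E'
from h import *
im=r.read_camera('top');C=cal('top');cv2.imwrite('pics/t10.png',im)
h=cv2.cvtColor(im,cv2.COLOR_BGR2HSV)
m=((h[...,1]<60)&(h[...,2]>190)).astype(np.uint8);m[:,:345]=0;m[:,415:]=0;m[:165]=0;m[300:]=0
b=((h[...,0]>13)&(h[...,0]<28)&(h[...,2]>205)&(h[...,1]>100)).astype(np.uint8);b[:,:345]=0;b[:,415:]=0;b[:165]=0;b[300:]=0
for nm,mm in(('white',m),('brass',b)):
  for c in cv2.findContours(mm,cv2.RETR_EXTERNAL,cv2.CHAIN_APPROX_NONE)[0]:
    if cv2.contourArea(c)>20:
      (x,y),s,a=cv2.minAreaRect(c);z=.0105 if nm=='white' else .062
      bx=np.array([ray(C,p,z)[:2] for p in cv2.boxPoints(((x,y),s,a))])
      e=[bx[(i+1)%4]-bx[i] for i in range(4)];L=max(e,key=np.linalg.norm)
      print(nm,(round(x),round(y)),cv2.contourArea(c),np.round(ray(C,(x,y),z),3),[round(float(np.linalg.norm(v)),3) for v in e[:2]],'yaw',round(float(np.arctan(L[1]/L[0])),3))
E
```

```text
tcp_pos: [0.4674, 0.3282, -0.008]
contact_force: [-4.4, -1.6, 7.6]
tcp_pos: [0.4671, 0.328, 0.1052]
contact_force: [-0.1, -0.3, -0.1]
white (381, 254) 612.5 [ 0.457 -0.313  0.01 ] [0.081, 0.067] yaw -0.043
white (382, 212) 600.5 [ 0.58  -0.315  0.01 ] [0.068, 0.082] yaw 0.064
white (388, 181) 152.0 [ 0.672 -0.331  0.01 ] [0.041, 0.038] yaw -1.301
brass (382, 252) 96.5 [ 0.457 -0.312  0.062] [0.03, 0.031] yaw 0.01
brass (398, 242) 20.5 [ 0.487 -0.355  0.062] [0.022, 0.022] yaw 0.007
brass (359, 256) 190.0 [ 0.447 -0.248  0.062] [0.108, 0.054] yaw -0.025
brass (392, 238) 21.5 [ 0.498 -0.337  0.062] [0.024, 0.014] yaw -0.766
brass (375, 234) 111.0 [ 0.507 -0.29   0.062] [0.074, 0.034] yaw -1.29
brass (398, 227) 20.5 [ 0.53  -0.354  0.062] [0.026, 0.018] yaw -0.765
brass (363, 225) 74.5 [ 0.533 -0.257  0.062] [0.034, 0.041] yaw 1.479
brass (384, 208) 97.0 [ 0.58  -0.314  0.062] [0.031, 0.031] yaw 0.01
brass (402, 196) 31.0 [ 0.616 -0.365  0.062] [0.039, 0.013] yaw -1.224
brass (362, 203) 114.0 [ 0.595 -0.255  0.062] [0.078, 0.037] yaw -0.051
brass (374, 190) 73.5 [ 0.633 -0.288  0.062] [0.043, 0.036] yaw 0.012
brass (368, 178) 68.0 [ 0.665 -0.269  0.062] [0.039, 0.025] yaw -1.449
```

```bash
python3 -m inch '[[1,0,0,0,1],[1,0,1,0,0],[1,0,1,0,0],[1,0,1,0,0],[1,0,1,0,0],[1,0,1,0,0],[1,0,1,0,0],[1,0,1,0,0],[1,0,1,0,0],[1,0,1,0,0],[1,0,1,0,0],[1,0,1,0,0]]'>/dev/null; python3 -m inch '[[1,0,1,0,0],[1,0,1,0,0],[1,0,1,0,0],[1,0,1,0,0],[1,0,1,0,0],[1,0,1,0,0],[1,0,1,0,0],[1,0,1,0,0],[1,0,1,0,0],[1,0,1,0,0],[1,0,0.2,0,0],[1,0,0,0,0]]'>/dev/null;  python3 go.py .458 -.310 .0275 -.02
python3 - <<'E'
from h import *
C=cal('wrist');im=r.read_camera('wrist');cv2.imwrite('pics/w11.png',im);np.save('w11.npy',np.hstack([C[0],C[1],C[2][:,None]]))
E
```

```text
t 51.5 tcp [ 0.4539 -0.3071  0.1389] yaw -0.020 F [ 0.6  0.9 -0.2] gap 0.0881 | turn units 0.00 shift units after turn x 0.14 y 0.09 z 3.71
```

View pics/w11.png

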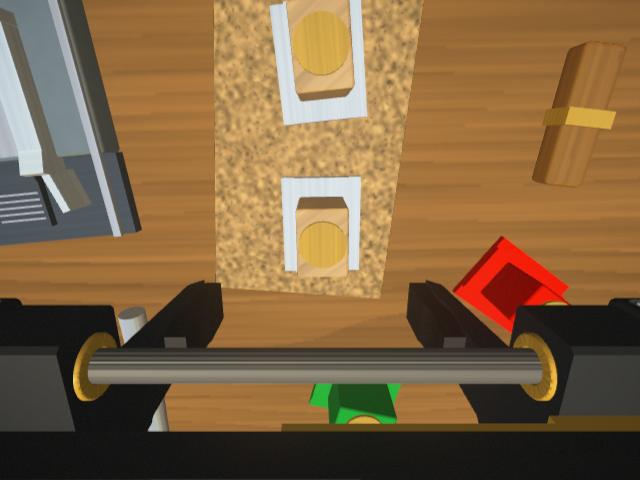

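Plate A is square to the tool, disc at (322,245); plate B's disc is at (321,42), turned about 5°.

```bash
python3 - <<'E'
from h import *
M=np.load('w11.npy');C=(M[:,:3],M[:,3:6],M[:,6])
a=ray(C,(322,245),.0625);b=ray(C,(321,42),.0625);print(a,b,ray(C,(281,177),.01),ray(C,(360,177),.01))
import go;go.need(a[0],a[1],.0275,-.02)
E
```

```text
[ 0.45740589 -0.31190731  0.0625    ] [ 0.58136954 -0.31313533  0.0625    ] [ 0.49842808 -0.28066555  0.01      ] [ 0.49712026 -0.34391298  0.01      ]
t 51.5 tcp [ 0.4541 -0.3067  0.1392] yaw -0.019 F [0.3 0.2 0.4] gap 0.0881 | turn units 0.01 shift units after turn x 0.11 y 0.17 z 3.72
```

```bash
python3 -m inch '[[1,0.11,0.16,0.9,0],[1,0,0,0.9,0],[1,0,0,0.9,0],[1,0,0,0.7,0],[1,0,0,0.2,0],[1,0,0,0,0],[0.2,0,0,0,0],[0.2,0,0,0,0],[0.2,0,0,0,0],[0.2,0,0,0,0],[0.2,0,0,0,0],[0.2,0,0,0,0]]' 40; python3 -m inch '[[0.2,0,0,0,0],[0.2,0,0,0,0],[0.2,0,0,0,0],[0.2,0,0,0,0]]';python3 go.py .458 -.310 .0275 -.02
```

```text
t: 53.02
tcp_pos: [0.4578, -0.3128, -0.0034]
eef_rot: [-3.142, 0.0, -0.019]
contact_force: [1.0, -1.0, 0.9]
finger_gap: 0.0357
gripper_force: 39.9
t: 53.52
tcp_pos: [0.4578, -0.3128, -0.0034]
eef_rot: [-3.142, 0.0, -0.019]
contact_force: [-0.5, -0.6, 1.2]
finger_gap: 0.0355
gripper_force: 39.9
t 53.5 tcp [ 0.4578 -0.3128  0.0321] yaw -0.019 F [-0.5 -0.6  1.2] gap 0.0355 | turn units 0.01 shift units after turn x 0.01 y -0.09 z 0.15
```

```bash
python3 -m inch '[[0.2,0,0,-0.6,0],[0.2,0,0,-0.8,0],[0.2,0,0,-0.6,0],[0.2,0,0,0,-1],[0.2,-0.3,0,0,0],[0.2,-0.9,0,0,0],[0.2,0,0,0,0]]' 40; python3 go.py .4251 .0295 .09 .080
```

```text
t: 54.4
tcp_pos: [0.4201, -0.3152, 0.0562]
eef_rot: [-3.14, 0.001, 0.077]
contact_force: [0.0, -0.2, -2.2]
finger_gap: 0.0358
gripper_force: 39.9
t 54.4 tcp [ 0.4201 -0.3152  0.0917] yaw 0.077 F [ 0.  -0.2 -2.2] gap 0.0358 | turn units -0.03 shift units after turn x 1.08 y -11.44 z 0.06
```

```bash
python3 -m inch '[[0.2,0.1,-1,0,-0.03],[0.2,0.1,-1,0,0],[0.2,0.1,-1,0,0],[0.2,0.1,-1,0,0],[0.2,0.1,-1,0,0],[0.2,0.1,-1,0,0],[0.2,0.1,-1,0,0],[0.2,0.1,-1,0,0],[0.2,0.1,-1,0,0],[0.2,0.1,-1,0,0],[0.2,0.08,-1,0,0],[0.2,0,-0.44,0,0]]' >/dev/null; python3 -m inch '[[0.2,0,0,0,0],[0.2,0,0,0.6,0],[0.2,0,0,0.5,0],[0.2,0,0,0,0],[0.2,0,0,0,0]]'; python3 go.py .4251 .0295 .0541 .080
```

```text
t: 56.52
tcp_pos: [0.4258, 0.0286, 0.0238]
eef_rot: [3.142, 0.0, 0.083]
contact_force: [0.5, -0.3, -1.3]
finger_gap: 0.0355
gripper_force: 39.9
t 56.5 tcp [0.4258 0.0286 0.0593] yaw 0.083 F [ 0.5 -0.3 -1.3] gap 0.0355 | turn units 0.03 shift units after turn x -0.02 y -0.03 z 0.17
```

```bash
python3 -m inch '[[0.2,0,-0.03,0.16,0.03],[0.2,0,0,0,0],[0.2,0.5,0,0,0],[0.2,0,0,0,0]]'|grep -E 'tcp|cont|rot'; python3 -m inch '[[0.2,0.5,0,0,0],[0.2,0.5,0,0,0],[0.2,0,0,0,0]]'|grep -E 'tcp|cont|rot';python3 -m inch '[[0.2,0.5,0,0,0],[0.2,0.4,0,0,0],[0.2,0,0,0,0]]'|grep -E 'tcp|cont|rot|gap'
```

```text
tcp_pos: [0.4425, 0.0309, 0.0194]
eef_rot: [3.141, -0.002, 0.081]
contact_force: [0.2, 0.8, -1.5]
tcp_pos: [0.473, 0.0334, 0.0194]
eef_rot: [3.141, -0.003, 0.081]
contact_force: [2.6, 0.2, 0.6]
tcp_pos: [0.4993, 0.0356, 0.0193]
eef_rot: [3.141, -0.003, 0.081]
contact_force: [1.9, -0.5, 1.2]
finger_gap: 0.0357
```

```bash
python3 -m inch '[[0.2,0.4,0,0.02,0],[0.2,0.4,0,0,0],[0.2,0,0,0,0]]'|grep -E 'tcp|cont|rot'; python3 -m inch '[[0.2,0.3,0,0,0],[0.2,0.2,0,0,0],[0.2,0,0,0,0]]'|grep -E 'tcp|cont|rot';python3 -m inch '[[0.2,0.2,0,0,0],[0.2,0.1,0,0,0],[0.2,0,0,0,0]]'|grep -E 'tcp|cont|rot|gap'
```

```text
tcp_pos: [0.523, 0.0376, 0.0185]
eef_rot: [3.141, -0.002, 0.081]
contact_force: [2.8, 0.3, 1.4]
tcp_pos: [0.5358, 0.0388, 0.018]
eef_rot: [-3.141, 0.002, 0.081]
contact_force: [-4.1, -2.3, 2.1]
tcp_pos: [0.5418, 0.0392, 0.0181]
eef_rot: [-3.142, 0.008, 0.081]
contact_force: [-16.3, -4.4, 14.5]
finger_gap: 0.0357
```

```bash
python3 -m inch '[[0.2,0.1,0,0,0],[0.2,0,0,0,0]]'|grep -E 'tcp|cont|gap';python3 -m inch '[[0.2,0.1,0,0,0],[0.2,0,0,0,0]]'|grep -E 'tcp|cont|gap';python3 -m inch '[[0.2,0.1,0,0,0],[0.2,0,0,0,0]]'|grep -E 'tcp|cont|gap'
```

```text
tcp_pos: [0.5445, 0.0395, 0.0181]
contact_force: [-17.6, -4.4, 15.5]
finger_gap: 0.036
tcp_pos: [0.5472, 0.0397, 0.0181]
contact_force: [-18.1, -4.0, 16.2]
finger_gap: 0.0354
tcp_pos: [0.5504, 0.0399, 0.0179]
contact_force: [-16.7, -5.6, 13.8]
finger_gap: 0.0359
```

```bash
python3 -m inch '[[0.2,0.1,0,0,0],[0.2,0,0,0,0]]'|grep -E 'tcp|cont';python3 -m inch '[[0.2,0.1,0,0,0],[0.2,0,0,0,0]]'|grep -E 'tcp|cont'
```

```text
tcp_pos: [0.5514, 0.04, 0.018]
contact_force: [-25.8, -6.3, 23.1]
tcp_pos: [0.5515, 0.0401, 0.0182]
contact_force: [-37.8, -8.2, 34.9]
```

```bash
python3 -m inch '[[0.2,-0.15,0,0,0],[0.2,0,0,0,0],[1,0,0,0,0],[1,0,0,0,0],[1,0,0,0,0],[1,0,0,0,0],[1,0,0,-0.5,0],[1,0,0,-0.5,0],[1,0,0,-0.5,0],[1,0,0,-0.5,0],[1,0,0,-0.5,0],[1,0,0,0,0]]'
python3 - <<'E'
from h import *
C=cal('wrist');im=r.read_camera('wrist');cv2.imwrite('pics/w12.png',im);np.save('w12.npy',np.hstack([C[0],C[1],C[2][:,None]]))
E
python3 go.py .581 -.312 .14 .07
```

```text
t: 61.65
tcp_pos: [0.5568, 0.0402, 0.095]
eef_rot: [3.141, -0.003, 0.081]
contact_force: [0.8, 0.2, -0.4]
finger_gap: 0.0883
gripper_force: 0.0
t 61.7 tcp [0.556  0.0403 0.1294] yaw 0.081 F [-0.9 -0.2 -0.8] gap 0.0881 | turn units 0.11 shift units after turn x 0.01 y 11.77 z -0.35
```

View pics/w12.png

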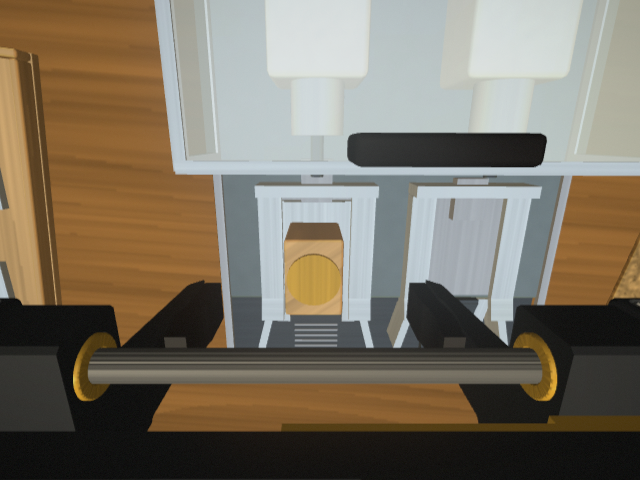

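Plate A sits deep in the left dock (disc at (315,280), its front edge at row ~201 against the rear bar), the pad visible behind the tail. No more pictures to be viewed; measure numerically from now on.

```bash
python3 - <<'E'
from h import *
M=np.load('w12.npy');C=(M[:,:3],M[:,3:6],M[:,6])
print(ray(C,(315,280),.0835),ray(C,(316,201),.031))
im=r.read_camera('top');C=cal('top')
h=cv2.cvtColor(im,cv2.COLOR_BGR2HSV)
def rect(m,z,amin,tag):
  for c in cv2.findContours(m.astype(np.uint8),cv2.RETR_EXTERNAL,cv2.CHAIN_APPROX_NONE)[0]:
    if cv2.contourArea(c)>amin:
      (x,y),s,a=cv2.minAreaRect(c)
      bx=np.array([ray(C,p,z)[:2] for p in cv2.boxPoints(((x,y),s,a))])
      e=[bx[(i+1)%4]-bx[i] for i in range(4)];L=max(e,key=np.linalg.norm)
      print(tag,(round(x),round(y)),cv2.contourArea(c),np.round(ray(C,(x,y),z),3),[round(float(np.linalg.norm(v)),3) for v in e[:2]],'yaw',round(float(np.arctan(L[1]/L[0])),3))
w=(h[...,1]<60)&(h[...,2]>190)
m=w.copy();m[:,:345]=0;m[:,415:]=0;m[:165]=0;m[300:]=0;rect(m,.0105,100,'mat white')
m=w.copy();m[:,190:]=0;m[:,:128]=0;m[:165]=0;m[280:]=0;rect(m,.012,100,'tray white')
E
```

```text
[0.54726306 0.03949663 0.0835    ] [0.58689731 0.0418428  0.031     ]
mat white (382, 212) 603.5 [ 0.58  -0.315  0.01 ] [0.068, 0.082] yaw 0.082
mat white (388, 181) 155.0 [ 0.672 -0.331  0.01 ] [0.041, 0.038] yaw -1.301
tray white (158, 246) 283.0 [0.466 0.327 0.012] [0.066, 0.084] yaw 0.06
tray white (162, 202) 263.5 [0.596 0.32  0.012] [0.067, 0.082] yaw 0.059
```

```bash
python3 -m inch '[[1,0,0,-0.35,0.08],[1,0,1,0,0],[1,0,1,0,0],[1,0,1,0,0],[1,0,1,0,0],[1,0,1,0,0],[1,0,1,0,0],[1,0,1,0,0],[1,0,1,0,0],[1,0,1,0,0],[1,0,1,0,0],[1,0,1,0,0]]' >/dev/null; python3 -m inch '[[1,0,0.77,0,0],[1,0,0,0,0],[1,0,0,0,0]]' >/dev/null;python3 go.py .581 -.3125 .032 .073
python3 - <<'E'
from h import *
C=cal('wrist');im=r.read_camera('wrist');h=cv2.cvtColor(im,cv2.COLOR_BGR2HSV)
w=((h[...,1]<50)&(h[...,2]>180));w[:120]=0;w[300:]=0;w[:,:230]=0;w[:,420:]=0
for c in cv2.findContours(w.astype(np.uint8),cv2.RETR_EXTERNAL,cv2.CHAIN_APPROX_NONE)[0]:
  if cv2.contourArea(c)>300:
    x,y,ww,hh=cv2.boundingRect(c);p=c[:,0];top=p[p[:,1]<y+12]
    print((x,y,ww,hh),'far L',ray(C,p[np.argmin(p[:,0]+2*p[:,1])],.01),'far R',ray(C,p[np.argmin(-p[:,0]+2*p[:,1])],.01))
E
```

```text
t 63.6 tcp [ 0.5811 -0.3108  0.1389] yaw 0.073 F [ 1.5 -0.4 -0.4] gap 0.0880 | turn units -0.00 shift units after turn x -0.01 y 0.06 z 3.56
(278, 183, 80, 93) far L [ 0.61728609 -0.27825623  0.01      ] far R [ 0.62260656 -0.34084401  0.01      ]
(319, 120, 56, 29) far L [ 0.66822868 -0.30752186  0.01      ] far R [ 0.67113827 -0.34792489  0.01      ]
```

```bash
python3 -m inch '[[1,0,0.06,0.9,-0.08],[1,0,0,0.9,0],[1,0,0,0.9,0],[1,0,0,0.6,0],[1,0,0,0.2,0],[1,0,0,0,0],[0.2,0,0,0,0],[0.2,0,0,0,0],[0.2,0,0,0,0],[0.2,0,0,0,0],[0.2,0,0,0,0],[0.2,0,0,0,0]]' 40 >/dev/null; python3 -m inch '[[0.2,0,0,0,0],[0.2,0,0,0,0],[0.2,0,0,0,0],[0.2,0,0,0,0]]';python3 go.py .581 -.3125 .032 .08
```

```text
t: 65.68
tcp_pos: [0.5814, -0.3136, -0.0013]
eef_rot: [-3.142, 0.0, 0.081]
contact_force: [0.3, 0.5, 0.7]
finger_gap: 0.0358
gripper_force: 40.0
t 65.7 tcp [ 0.5814 -0.3136  0.0342] yaw 0.081 F [0.3 0.5 0.7] gap 0.0358 | turn units 0.01 shift units after turn x -0.01 y -0.04 z 0.07
```

```bash
python3 -m inch '[[0.2,0,0,-0.6,0],[0.2,0,0,-0.8,0],[0.2,0,0,-0.6,0],[0.2,-0.9,0,0,0],[0.2,-1,0,0,0],[0.2,-1,0,0,0],[0.2,-1,0,0,0],[0.2,-1,0,0,0],[0.2,0,0,0,0]]' 40; python3 go.py .4337 -.0817 .0912 .081
```

```text
t: 66.8
tcp_pos: [0.4335, -0.3256, 0.0594]
eef_rot: [3.142, 0.0, 0.079]
contact_force: [0.9, 0.1, -0.9]
finger_gap: 0.0354
gripper_force: 40.0
t 66.8 tcp [ 0.4335 -0.3256  0.0949] yaw 0.079 F [ 0.9  0.1 -0.9] gap 0.0354 | turn units -0.02 shift units after turn x 0.66 y -8.10 z 0.12
```

```bash
python3 -m inch '[[0.2,0.08,-1,0,-0.02],[0.2,0.08,-1,0,0],[0.2,0.08,-1,0,0],[0.2,0.08,-1,0,0],[0.2,0.08,-1,0,0],[0.2,0.08,-1,0,0],[0.2,0.08,-1,0,0],[0.2,0.1,-0.8,0,0],[0.2,0,-0.3,0.5,0],[0.2,0,0,0.5,0],[0.2,0,0,0,0],[0.2,0,0,0,0]]'; python3 go.py .4337 -.0817 .0562 .081
```

```text
t: 68.3
tcp_pos: [0.4346, -0.0823, 0.0285]
eef_rot: [-3.141, 0.0, 0.082]
contact_force: [0.2, -0.6, -0.9]
finger_gap: 0.0357
gripper_force: 40.0
t 68.3 tcp [ 0.4346 -0.0823  0.064 ] yaw 0.082 F [ 0.2 -0.6 -0.9] gap 0.0357 | turn units 0.01 shift units after turn x -0.03 y -0.02 z 0.26
```

```bash
python3 -m inch '[[0.2,0,-0.02,0.25,0.01],[0.2,0,0,0,0],[0.2,0.5,0,0,0],[0.2,0,0,0,0]]'|grep -E 'tcp|cont|rot'; python3 -m inch '[[0.2,0.5,0,0,0],[0.2,0.5,0,0,0],[0.2,0,0,0,0]]'|grep -E 'tcp|cont|rot';python3 -m inch '[[0.2,0.5,0,0,0],[0.2,0.4,0,0,0],[0.2,0,0,0,0]]'|grep -E 'tcp|cont|rot|gap'
```

```text
tcp_pos: [0.4513, -0.0802, 0.0218]
eef_rot: [3.141, -0.002, 0.082]
contact_force: [0.4, 0.1, -1.2]
tcp_pos: [0.4819, -0.0776, 0.0218]
eef_rot: [3.141, -0.003, 0.082]
contact_force: [2.4, -0.4, 0.4]
tcp_pos: [0.5081, -0.0753, 0.0216]
eef_rot: [3.141, -0.002, 0.082]
contact_force: [1.6, -0.3, 0.5]
finger_gap: 0.0359
```

Same as before; push in to the stop.

```bash
python3 -m inch '[[0.2,0.4,0,0.02,0],[0.2,0.4,0,0,0],[0.2,0.3,0,0,0],[0.2,0.2,0,0,0],[0.2,0,0,0,0]]'|grep -E 'tcp|cont|rot'; python3 -m inch '[[0.2,0.2,0,0,0],[0.2,0.1,0,0,0],[0.2,0,0,0,0]]'|grep -E 'tcp|cont|gap'; python3 -m inch '[[0.2,0.1,0,0,0],[0.2,0.1,0,0,0],[0.2,0,0,0,0]]'|grep -E 'tcp|cont|gap';  python3 -m inch '[[0.2,0.1,0,0,0],[0.2,0,0,0,0]]'|grep -E 'tcp|cont'
```

```text
tcp_pos: [0.545, -0.0719, 0.0204]
eef_rot: [-3.141, 0.001, 0.082]
contact_force: [-3.2, 0.5, 1.9]
tcp_pos: [0.5526, -0.0712, 0.0202]
contact_force: [-7.5, -1.3, 5.3]
finger_gap: 0.0358
tcp_pos: [0.5576, -0.0707, 0.0199]
contact_force: [-9.2, -1.4, 5.1]
finger_gap: 0.0357
tcp_pos: [0.5604, -0.0705, 0.02]
contact_force: [-10.9, -2.9, 6.7]
```

```bash
python3 -m inch '[[0.2,0.1,0,0,0],[0.2,0,0,0,0]]'|grep -E 'tcp|cont';python3 -m inch '[[0.2,0.1,0,0,0],[0.2,0,0,0,0]]'|grep -E 'tcp|cont'
```

```text
tcp_pos: [0.5612, -0.0704, 0.0202]
contact_force: [-20.4, -3.2, 15.7]
tcp_pos: [0.5614, -0.0703, 0.0204]
contact_force: [-32.1, -5.0, 28.2]
```

```bash
python3 -m inch '[[0.2,-0.12,0,0,0],[0.2,0,0,0,0],[1,0,0,0,0],[1,0,0,0,0],[1,0,0,0,0],[1,0,0,0,0],[1,0,0,-0.5,0],[1,0,0,-0.5,0],[1,0,0,-0.5,0],[1,0,0,-0.5,0],[1,0,0,-0.5,0],[1,0,0,0,0]]' >/dev/null
python3 - <<'E'
from h import *
C=cal('wrist');im=r.read_camera('wrist');h=cv2.cvtColor(im,cv2.COLOR_BGR2HSV);K=np.load('w12.npy')
# reference: disc colour in w12 at (315,280)
ref=cv2.imread('pics/w12.png');print('ref hsv',cv2.cvtColor(ref,cv2.COLOR_BGR2HSV)[280,315])
def discs(im):
  h=cv2.cvtColor(im,cv2.COLOR_BGR2HSV).astype(int);m=(abs(h[...,0]-22)<5)&(h[...,1]>165)&(h[...,2]>150);m[330:]=0;m[:200]=0
  m=cv2.morphologyEx(m.astype(np.uint8),cv2.MORPH_OPEN,np.ones((5,5)))
  return [(cv2.minEnclosingCircle(c)) for c in cv2.findContours(m,cv2.RETR_EXTERNAL,cv2.CHAIN_APPROX_NONE)[0] if cv2.contourArea(c)>400]
print('w12',discs(ref))
for (c,rad) in discs(im):print(np.round(c),round(rad),np.round(ray(C,c,.0835),4))
o=r.get_obs();print(o['t'],o['tcp_pos'],o['finger_gap'])
cv2.imwrite('pics/w13.png',im)
E
```

```text
ref hsv [ 20 159 194]
w12 []
[132. 280.] 28 [0.5473 0.0419 0.0835]
73.225 [ 0.56591084 -0.07042292  0.09634314] 0.08812719237720765
```

```bash
python3 - <<'E'
from h import *
C=cal('wrist');im=cv2.imread('pics/w13.png');h=cv2.cvtColor(im,cv2.COLOR_BGR2HSV).astype(int)
m=(abs(h[...,0]-20)<4)&(h[...,1]>148)&(h[...,2]>150);m[330:]=0;m[200:]&=True;m[:200]=0
m=cv2.morphologyEx(m.astype(np.uint8),cv2.MORPH_OPEN,np.ones((5,5)))
for c in cv2.findContours(m,cv2.RETR_EXTERNAL,cv2.CHAIN_APPROX_NONE)[0]:
  if cv2.contourArea(c)>300:
    (p,rad)=cv2.minEnclosingCircle(c);print(np.round(p),round(rad),cv2.contourArea(c),np.round(ray(C,p,.0835),4))
# catch pad state: guard handle for pinch
v=im.max(2);ys,xs=np.where(v[90:180,150:450]<60);print('handle px',xs.min()+150,xs.max()+150,ys.min()+90,ys.max()+90)
E
python3 go.py .6315 -.0138 .19 1.649
```

```text
[314. 279.] 26 1995.5 [ 0.5563 -0.0704  0.0835]
[132. 279.] 28 2000.5 [0.5472 0.0416 0.0835]
handle px 150 285 135 167
t 73.2 tcp [ 0.5659 -0.0704  0.1318] yaw 0.082 F [ 0.4 -0.1 -0. ] gap 0.0881 | turn units -15.67 shift units after turn x 1.71 y 2.33 z -1.94
```

```bash
python3 -m inch '[[0.6,0,0,-1,0],[0.6,0,0,-0.94,0],[0.6,0,0,0,-1],[0.6,0,0,0,-1],[0.6,0,0,0,-1],[0.6,0,0,0,-1],[0.6,0,0,0,-1],[0.6,0,0,0,-1],[0.6,0,0,0,-1],[0.6,0,0,0,-1],[0.6,0,0,0,-1],[0.6,0,0,0,-1]]' >/dev/null;python3 -m inch '[[0.6,0,0,0,-1],[0.6,0,0,0,-1],[0.6,0,0,0,-1],[0.6,0,0,0,-1],[0.6,0,0,0,-1],[0.6,0,0,0,-0.67],[0.6,0.85,0.8,0,0],[0.6,0.86,0.8,0,0],[0.6,0,0.7,0,0],[0.6,0,0,0,0],[0.6,0,0,0,0]]'; python3 go.py .6310 -.0138 .115 1.649; python3 gd.py
```

```text
t: 76.1
tcp_pos: [0.6292, -0.0139, 0.1529]
eef_rot: [-3.14, -0.0, 1.649]
contact_force: [-0.1, -0.5, 0.4]
finger_gap: 0.0528
gripper_force: 0.0
t 76.1 tcp [ 0.6292 -0.0139  0.1884] yaw 1.649 F [-0.1 -0.5  0.4] gap 0.0528 | turn units -0.00 shift units after turn x -0.00 y 0.06 z 2.45
[316. 205.  22.] [0.6279 0.0213 0.132 ]
[316. 221.  22.] [0.6287 0.0114 0.132 ]
[317. 237.  21.] [0.6298 0.0013 0.132 ]
76.15 [ 0.6292 -0.014   0.1531] [-0.3 -0.2  0.1]
```

```bash
python3 -m inch '[[0.6,0,0.05,0.9,0],[0.6,0,0,0.9,0],[0.6,0,0,0.6,0],[0,0,0,0,0],[0,0,0,0,0],[0,0,0,0,0],[0,0,0,0,0],[0,0,0,0,0],[0,0,0,0,0]]' 40;python3 -m inch '[[0,0,-0.3,0,0],[0,0,-0.6,0,0],[0,0,-0.8,0,0],[0,0,-0.8,0,0],[0,0,-0.8,0,0],[0,0,-0.8,0,0],[0,0,-0.8,0,0],[0,0,-0.5,0,0],[0,0,0,0,0]]'; python3 -m inch '[[0,0,-0.1,0,0],[0,0,0,0,0]]'|grep -E 'tcp|cont|gap'; python3 -m inch '[[0,0,-0.1,0,0],[0,0,0,0,0]]'|grep -E 'tcp|cont|gap';python3 -m inch '[[0,0,-0.1,0,0],[0,0,0,0,0]]'|grep -E 'tcp|cont|gap'
```

```text
t: 77.28
tcp_pos: [0.6319, -0.0138, 0.0827]
eef_rot: [3.141, 0.0, 1.649]
contact_force: [-3.2, -0.7, 5.7]
finger_gap: 0.0135
gripper_force: 40.0
t: 78.4
tcp_pos: [0.4696, -0.0264, 0.0826]
eef_rot: [3.141, 0.001, 1.649]
contact_force: [-1.9, -0.2, 7.3]
finger_gap: 0.0138
gripper_force: 40.0
tcp_pos: [0.4676, -0.0266, 0.0826]
contact_force: [-0.6, 1.1, 8.2]
finger_gap: 0.0137
tcp_pos: [0.4647, -0.0268, 0.0826]
contact_force: [-0.3, 1.1, 7.9]
finger_gap: 0.0135
tcp_pos: [0.4625, -0.027, 0.0826]
contact_force: [4.4, 1.5, 6.0]
finger_gap: 0.0132
```

```bash
python3 -m inch '[[0,0,-0.1,0,0],[0,0,0,0,0]]'|grep -E 'tcp|cont|gap'; python3 -m inch '[[0,0,0.08,0,0],[0,0,0,0,0],[0.6,0,0,0,0],[0.6,0,0,0,0],[0.6,0,0,0,0],[0.6,0,0,0,0],[0.6,0,0,-0.5,0],[0.6,0,0,-1,0],[0.6,0,0,-1,0],[0.6,0,0,-0.5,0],[0.6,0,0,0,0]]'; python3 gd.py
python3 - <<'E'
from h import *
im=r.read_camera('top');C=cal('top');h=cv2.cvtColor(im,cv2.COLOR_BGR2HSV)
w=(h[...,1]<60)&(h[...,2]>190);w[:,190:]=0;w[:,:128]=0;w[:165]=0;w[280:]=0
for c in cv2.findContours(w.astype(np.uint8),cv2.RETR_EXTERNAL,cv2.CHAIN_APPROX_NONE)[0]:
  if cv2.contourArea(c)>100:
    p=cv2.minAreaRect(c);print(p,ray(C,p[0],.012))
# dock discs seen through pane in scene view: mean greyness not needed
E
```

```text
tcp_pos: [0.4627, -0.027, 0.0827]
contact_force: [19.4, 4.8, -8.0]
finger_gap: 0.0136
t: 80.78
tcp_pos: [0.4615, -0.0273, 0.1731]
eef_rot: [3.139, 0.001, 1.649]
contact_force: [1.2, -0.5, -0.8]
finger_gap: 0.0524
gripper_force: 0.0
[316. 205.  19.] [0.4604 0.0039 0.132 ]
[316. 221.  19.] [ 0.4613 -0.0069  0.132 ]
[316. 237.  19.] [ 0.4622 -0.0181  0.132 ]
80.825 [ 0.4607 -0.027   0.1719] [-0.1 -0.3  0.7]
((157.5, 246.5), (29.0, 23.0), 90.0) [0.4662009  0.32693151 0.012     ]
((162.5, 202.5), (27.0, 23.0), 90.0) [0.59460906 0.31980998 0.012     ]
```

```bash
python3 -c "
from rig import r
print(r.finish_job())"
```

```text
the job is handed in; nothing more can be done
None
```

The job is handed in at about 81 s: both engraved plates lie in the tray, both new plates were pushed to the stop in their docks and stayed there, and the guard is pulled to its shut stop. I inferred that the catches are up from the plates not springing back out; I did not see the catches themselves.

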